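Unlock the sweet box and weigh the sweets

TASK

Find the brass key that opens the sweet box: push them gently, one at a time, down into the lock (a wrong one stops half way: take it out and try another), and turn the one that goes fully in anticlockwise seen from above until the latch tongue is swung right round, clear of the steel cover. Put every key back fully down in the wooden stand, set the cover down flat on the counter well away from the box, and put all the sweet bars into the wooden basket. Then hang the basket by its bail on the hook of the scale's spring arm, let the arm sink, let go only once it has settled, and leave it hanging there, with the other things on the counter left alone.

Things in the scene. Friction and masses are not known exactly. Their poses are not given: they have to be found in the camera images.
- lockbox: Fixed base of the sweet box: wooden plate 150 x 160 x 6 mm with a plinth 122 x 134 mm, top 12 mm above the counter, where the bars lie under the cover; on its -x side (towards the robot) a dark steel lock housing 50 (x) x 90 (y) mm, 58 mm high, a brass plug in its top. Origin: centre of the plinth, at counter height; z up.
- keyhole (a point): Mouth of the keyhole, on the vertical lock axis (98 mm from the lockbox's origin along its -x), level with the housing's top; axes as the lockbox. With the latch at 0 the slot runs along y; it is 7 x 31 mm, for blades 5 mm thick, open to the counter. A key is fully in when its origin is at this point.
- latch (a joint): Angle (rad) of brass plug, slot and tongue about the lock axis: 0 shut, grows anticlockwise seen from above, end stop 1.4, stays where left; up to 0.2 rad of play round the key. A wrong key stops about 20 mm deep and cannot turn it; only the right one goes fully in and turns it easily to the stop; it can be drawn straight up at any angle. Which is right changes from start to start and cannot be seen.
- tongue_tip (a point): Tip of the latch's steel tongue, on its top, 42 mm from the lock axis. The tongue (14 mm wide, 1 to 6 mm above the housing) points to the lockbox's +x over the cover's edge when shut, to +y when open; it frees the cover beyond about 1.1 rad.
- cover: Loose lift-off steel cover, an upside-down tray 136 (x) x 148 (y) x 50 mm, walls 4 mm, 300 g; upright in the middle of its top a round wooden knob, 22 mm across, from 50 to 82 mm above the rim. Origin: centre of its lower rim, which stands on the base plate, 6 mm above the counter, round the plinth. The front right of the counter is left free for setting it down.
- key_stand: Fixed light wooden block 44 (x) x 156 (y) mm, 52 mm high, with three slots (8 x 32 mm, 46 mm deep) in its top, long side along the stand's y, at y = -48, 0 and 48 mm. Origin: centre of its underside. A key stands in each at the start.
- basket: Loose wooden basket 216 (x) x 136 (y) mm, walls 40 mm high and 6 thick, floor 6 mm, about 300 g. A steel bail (8 mm rod) arches over it in the plane x = 0 from the long sides up to 119 mm, its level top 90 mm long (along y); on this stands a wooden grip block 12 (x) x 34 (y) mm, up to 159 mm. Origin: centre of its underside. Room for two bars on each side of the bail.
- basket_grip (a point): Point in the basket's grip block, 144 mm above its underside; the block is 12 mm thick along the basket's x.
- basket_bail (a point): Middle of the bail's level rod (on its axis), 115 mm above the basket's underside.
- hook (a point): Hook seat of the grey spring scale: a V groove, 20 mm wide, across the end of its sinking arm, 280 mm from the pivot, 244 mm above the counter unloaded; x axis along the arm to the column. The front wall ends 19 mm above the seat, 20 mm nearer the robot. The bail's rod rests in it, axis 4 mm above this point. Sinks about 10 mm per N, 35 to 70 mm under the loaded basket, damped.
- honey_jar: Bystander, leave alone: amber glass jar, 60 mm across, 90 mm tall. Origin: centre of its underside.
- shaker: Bystander, leave alone: small glass shaker, 40 mm across, 80 mm tall. Origin: centre of its underside.
- nut_bowl: Bystander, leave alone: white bowl, 100 mm across, 40 mm tall. Origin: centre of its underside.
- card_box: Bystander, leave alone: cardboard box 90 x 60 x 35 mm. Origin: centre of its underside.
- tongs: Bystander, leave alone: flat serving tool lying at the right edge, about 250 mm long along its x.
- key_a: A brass key, 50 g; alike above the blade. Origin: its shoulder, mid-width. Above: the bow, 10 mm thick along x (a piece 38 mm wide along y, 16 mm high, then a disc 34 mm across centred 31 mm up). Below: the comb-like blade, 5 mm (x) x 17 to 29 mm (y), 44 mm long, round-ended. The same after a half turn. z up. In the stand the origin is 52 mm above the counter.
- key_b: A brass key, 50 g; alike above the blade. Origin: its shoulder, mid-width. Above: the bow, 10 mm thick along x (a piece 38 mm wide along y, 16 mm high, then a disc 34 mm across centred 31 mm up). Below: the comb-like blade, 5 mm (x) x 17 to 29 mm (y), 44 mm long, round-ended. The same after a half turn. z up. In the stand the origin is 52 mm above the counter.
- key_c: A brass key, 50 g; alike above the blade. Origin: its shoulder, mid-width. Above: the bow, 10 mm thick along x (a piece 38 mm wide along y, 16 mm high, then a disc 34 mm across centred 31 mm up). Below: the comb-like blade, 5 mm (x) x 17 to 29 mm (y), 44 mm long, round-ended. The same after a half turn. z up. In the stand the origin is 52 mm above the counter.
- bar_1: A sweet bar, 50 (x) x 24 (y) x 30 (z) mm, 70 g. Origin: centre of its underside. May be absent (two to four are there).
- bar_2: A sweet bar, 50 (x) x 24 (y) x 30 (z) mm, 70 g. Origin: centre of its underside. May be absent (two to four are there).
- bar_3: A sweet bar, 50 (x) x 24 (y) x 30 (z) mm, 70 g. Origin: centre of its underside. May be absent (two to four are there).
- bar_4: A sweet bar, 50 (x) x 24 (y) x 30 (z) mm, 70 g. Origin: centre of its underside. May be absent (two to four are there).
There are look-alikes about, which are no part of the job. Leave any orange look-alike of the cover alone. What is shaped like the key_stand but turquoise is not meant.

How it is judged:
By the outcome, as a careful person would: the job done as asked, in the order asked, and still so for the second after the job is handed in, with the robot touching nothing.
Of bar_1, bar_2, bar_3, bar_4 only 2 to 4 are there at a start; the rules pass over those that are not, and their reading is None.
At some moment in a run one of bar_1, bar_2, bar_3, bar_4, basket may be knocked a few centimetres aside while the robot is not near it.
It also fails if it takes over 210 s, if anything falls off the work surface, if the arm or the gripper's body presses on something with over 40 N, if the wrist force passes 120 N, or if a joint passes its speed limit or range.

ROBOT

A 6-joint arm with a two-finger parallel gripper is mounted at the origin on the work surface. World frame = base frame: x ahead of the robot, y to its left, z up, the work surface at z = 0. Lengths are in m, angles in rad, forces in N, time in s.
With the tool pointing down it reaches from about 0.375 to 0.9 m from the base axis. Payload 3.1 kg.
Tool frame: the origin (TCP) lies between the finger pads; the fingertips stand 8 mm ahead of it and the grasp point (between the pads) lies 11 mm behind it; z points along the fingers, y is the line along which they close (so a half turn about z gives the same grasp; the last joint's range is limited). The gripper opens to 87 mm and grips with 3 to 60 N. Pads are 19 mm wide; open, the fingers measure 117 mm over their backs; the gripper's body (75 mm by 190 mm) begins 51 mm behind the grasp point.
Start: joints at [-1.286, 0.527, 1.433, -0, 1.181, -0.178], TCP at [0.28, -0.559, 0.194] pointing down, gripper open.
Joint ranges: [-3.08, 3.08], [-0.75, 2.2], [0.22, 2.44], [-1.43, 4.57], [0, 2.65], [-2.85, 2.85]. Speed limits (rad/s): [2.79, 2.79, 3.14, 3.14, 3.14, 3.14].

INTERFACE

Orientations are given as a unit quaternion [x, y, z, w].
In Python, from rig import robot, vision, job gives the robot as it stands.
- The arm moves only by the shell command python3 -m handwheel 'ROWS' [OPENING] [FORCE]. ROWS is JSON, a list of rows, each a list of 4 numbers: the shift along the tool's x, y, z as a fraction of full scale, then the turn about the tool's z as a fraction of full scale. A call has 1 to 20 rows; each row is the pose to reach, as a shift and turn from the pose commanded when the call began, along the tool's axes at that moment, turning the shorter way round; what a row does not reach only later rows make up. Full scale, the value 1, is 300 mm for a shift and 2 pi rad for a turn. A row lasts 1/12 s, in which the tool goes at most 41.7 mm and 7.16 degrees, less where a joint would pass 70% of its speed; a pose out of reach is approached as far as the arm can. A call with a number of a shift or a turn outside -1 to 1 is refused whole. A call with a gripper value outside its range is refused whole. OPENING is the opening in per cent of the stroke, from 0 (shut) to 100 (fully open), set as the call begins (- or left out, the last holds). The fingers move at their own pace and stop on an object; FORCE is the grip in N (left out, the last holds). Time passes only in rows, so rows that repeat a pose let the fingers close. It gives the time, the measured TCP pose, the force, the opening and the grip force at its end, in the units of the state.
- robot.get_obs(): the state, without advancing time (a new reading comes with each control period).
- vision.camera(name): name is "scene" or "top" or "wrist"; returns a dict with "frame" (480x640x3 uint8, red, green, blue), "K" (3x3 intrinsics, pixels), "k1" (the pictures are not rectified: a ray, as slopes to the right and down, at radius r is drawn at 1 + k1 r^2 times it, then the intrinsics apply), "cam_to_world" (4x4, takes a point from camera to world coordinates); the wrist camera has in their place "hand_eye" (4x4, takes a point from camera to tool coordinates, whose origin is the TCP and whose axes are the flange's). Camera axes: x right, y down, z forward; pixel columns grow to the right and rows downward; lengths in m; the calibration is good to about 2 mm. A picture is of the moment at which its call begins: read the wrist's pose just before it. There is no depth.
- job.hand_in(): hands the job in; it is judged then, once.
Trained networks look in the newest picture that a camera, given by its name, has taken for a name from the list of things; names that differ only in an ending like _2 or _b are one class to them, and where a whole thing is asked for, a point or a joint stands for the part that bears it (a point fixed in the world has none). Each returns a list of dicts, best first, with "conf" (0 to 1); they miss things now and then, are a little off and sometimes report something else, mostly with a low value. They report only what shows in the picture. A call takes as long as a camera call. They do not tell look-alikes from the thing itself.
- vision.look_for(camera, label): "point" ([row, column] in pixels, amid what is visible of it).
- vision.outline_of(camera, label): "mask" (480x640 bool, what is visible of it) and "point" ([row, column] in pixels, amid what is visible of it).
The state is a dict: "time": time; "q": joint angles; "joint_velocities": joint speeds; "joint_torque": joint torques, N m; "position": TCP position; "tool_rot": TCP orientation; "ft_force": force on the tool from outside, world axes, zero at the start; "moment": the same for the moment, N m; "grip_width": finger opening in m; "grip_force": force on a finger pad.
Only numpy, scipy, OpenCV 4.12 (cv2) and the standard library are available. Lean on these libraries where they do the work, as an engineer would, in place of code of your own. Each camera call takes 0.05 s, during which the arm holds its last target. There are 200 camera calls.

## Working session

There is one attempt and no reset: what is moved stays moved. The work goes in short steps, Python scripts to look and compute and a shell command to move; the robot and the scene stay as the last step left them, time stands still between calls to the robot, and variables do not carry over. Pictures are saved under pics/ and viewed, at most 14 in all, crops included, and the job is handed in when it is done.

```bash
mkdir -p pics; ls; cat > h.py <<'E'
import numpy as np, cv2
from rig import robot, vision, job
from scipy.spatial.transform import Rotation as R
def cam(n):
    o=robot.get_obs(); c=vision.camera(n)
    if n=='wrist':
        T=np.eye(4);T[:3,:3]=R.from_quat(o['tool_rot']).as_matrix();T[:3,3]=o['position']
        c['cam_to_world']=T@c['hand_eye']
    return c
def ray(c,rc):
    K=c['K'];p=np.array([[(rc[1]-K[0,2])/K[0,0],(rc[0]-K[1,2])/K[1,1]]])[0]
    u=p.copy()
    for _ in range(20): u=p/(1+c['k1']*(u@u))
    M=c['cam_to_world'];return M[:3,3],M[:3,:3]@np.array([u[0],u[1],1.])
def at(c,rc,z):
    o,d=ray(c,rc);return o+d*(z-o[2])/d[2]
def proj(c,X):
    M=np.linalg.inv(c['cam_to_world']);x=M[:3,:3]@np.array(X)+M[:3,3];u=x[:2]/x[2];u=u*(1+c['k1']*(u@u))
    K=c['K'];return np.array([K[1,1]*u[1]+K[1,2],K[0,0]*u[0]+K[0,2]])
def save(c,n,crop=None,s=1):
    f=c['frame'][...,::-1]
    if crop: f=f[crop[0]:crop[1],crop[2]:crop[3]]
    cv2.imwrite('pics/'+n,cv2.resize(f,None,fx=s,fy=s,interpolation=cv2.INTER_CUBIC))
def st():
    o=robot.get_obs();M=R.from_quat(o['tool_rot']).as_matrix()
    print('t',round(o['time'],2),'p',np.round(o['position'],4),'x',np.round(M[:,0],3),'y',np.round(M[:,1],3),'z',np.round(M[:,2],3),'F',np.round(o['ft_force'],1),'w',round(o['grip_width'],4),'gf',np.round(o['grip_force'],1),'q6',round(o['q'][5],2))
    return o,M
E
cat > a.py <<'E'
from h import *
st()
for n in ('top','scene'):
    c=cam(n);save(c,n+'0.png')
    print(n,np.round(c['cam_to_world'],3).tolist(),c['K'].tolist(),c['k1'])
    for l,z in [('lockbox',.03),('cover',.056),('key_stand',.052),('basket',.02),('basket_grip',.144),('hook',.244),('key_a',.083),('tongue_tip',.064),('keyhole',.058),('honey_jar',0),('shaker',0),('nut_bowl',0),('card_box',0),('tongs',0)]:
        for d in vision.look_for(n,l)[:5]:
            if d['conf']>.2: print(l,round(d['conf'],2),np.round(d['point']),np.round(at(c,d['point'],z),3))
E
python3 a.py
```

```text
pics
t 0.0 p [ 0.2794 -0.5582  0.1928] x [0.894 0.447 0.   ] y [ 0.447 -0.894 -0.002] z [-0.001  0.002 -1.   ] F [-0.1  0.7 -1.2] w 0.0871 gf 0.0 q6 -0.18
top [[0.01, -0.989, 0.146, 0.266], [-1.0, -0.013, -0.017, -0.02], [0.018, -0.146, -0.989, 1.533], [0.0, 0.0, 0.0, 1.0]] [[485.84357704150676, 0.0, 322.32390137856777], [0.0, 485.84357704150676, 244.9054555566611], [0.0, 0.0, 1.0]] -0.08913212759847156
lockbox 0.7 [250. 233.] [0.468 0.232 0.03 ]
cover 0.96 [326. 213.] [0.235 0.281 0.056]
cover 0.74 [225. 226.] [0.542 0.252 0.056]
cover 0.35 [251. 230.] [0.46  0.24  0.056]
key_stand 0.81 [349. 406.] [ 0.171 -0.301  0.052]
basket 0.66 [194. 336.] [ 0.654 -0.087  0.02 ]
basket 0.23 [152. 284.] [0.793 0.082 0.02 ]
basket_grip 0.69 [197. 333.] [ 0.614 -0.073  0.144]
hook 0.89 [170. 416.] [ 0.669 -0.3    0.244]
hook 0.68 [251. 229.] [0.437 0.209 0.244]
key_a 0.58 [251. 287.] [0.461 0.061 0.083]
tongue_tip 0.55 [251. 231.] [0.46  0.233 0.064]
tongue_tip 0.48 [256. 228.] [0.444 0.242 0.064]
keyhole 0.77 [254. 229.] [0.452 0.239 0.058]
honey_jar 0.77 [153. 283.] [0.797 0.087 0.   ]
shaker 0.
[... 1109 characters left out ...]
0.52   0.144]
hook 0.68 [323. 323.] [ 0.701 -0.324  0.244]
key_a 0.66 [248. 303.] [0.462 0.003 0.083]
key_a 0.66 [256. 291.] [ 0.451 -0.037  0.083]
key_a 0.57 [238. 318.] [0.473 0.057 0.083]
tongue_tip 0.48 [211. 345.] [0.464 0.223 0.064]
keyhole 0.85 [221. 346.] [0.483 0.19  0.058]
keyhole 0.33 [309. 357.] [ 0.661 -0.095  0.058]
honey_jar 0.88 [282. 436.] [0.766 0.144 0.   ]
shaker 0.56 [222. 297.] [0.331 0.183 0.   ]
shaker 0.35 [209. 347.] [0.426 0.313 0.   ]
shaker 0.26 [267. 303.] [0.446 0.025 0.   ]
nut_bowl 0.67 [186. 385.] [0.471 0.484 0.   ]
card_box 0.61 [421. 225.] [ 0.554 -0.449  0.   ]
card_box 0.41 [322. 321.] [ 0.584 -0.122  0.   ]
tongs 0.94 [397. 199.] [ 0.474 -0.431  0.   ]
```

View pics/top0.png

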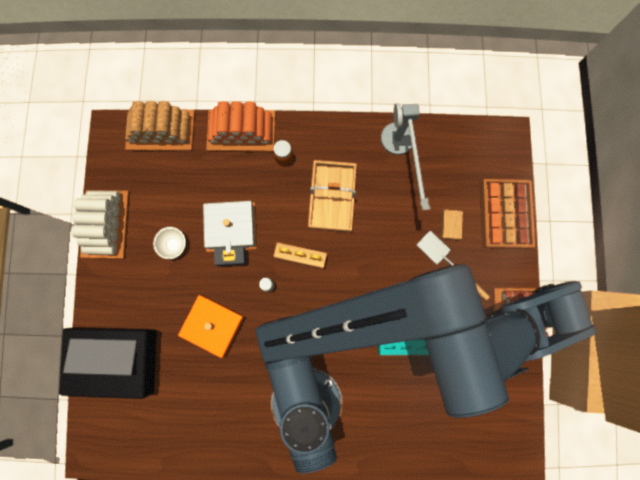

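View pics/scene0.png

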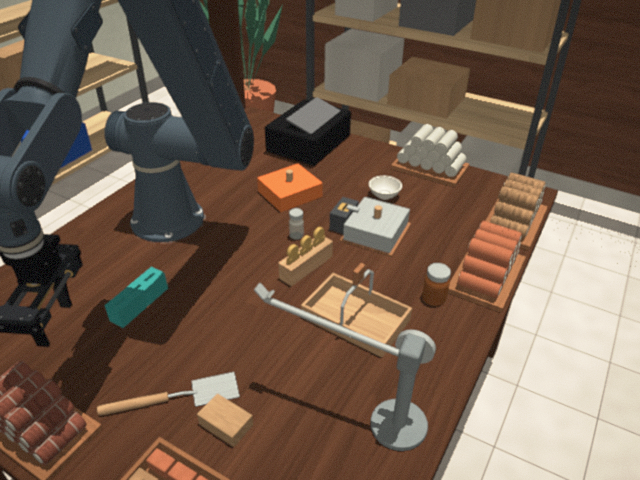

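Top view: the steel cover with wooden knob is at (225,228) with lock housing at (256,229). The orange look-alike is at (326,211), not meant. The light wooden stand with three brass keys is at (255,300), and the turquoise look-alike at (349,404) is not meant. The basket is at (195,333) and the hook tip near (205,425).

```bash
cat > b.py <<'E'
from h import *
c=cam('top');save(c,'top1.png',(150,290,190,350),5)
for l,z,nr in [('key_stand',.052,(255,300)),('cover',.056,(225,228)),('lockbox',.058,(256,229)),('basket',.04,(195,333)),('hook',.244,(190,420)),('key_a',.083,None),('bar_1',.03,None)]:
    for d in vision.outline_of('top',l)[:4]:
        pt=np.array(d['point'])
        m=d['mask'];p=np.argwhere(m)
        w=np.array([at(c,q,z)[:2] for q in p],np.float32)
        r=cv2.minAreaRect(w);print(l,round(d['conf'],2),np.round(pt),len(p),np.round(r[0],3),np.round(r[1],3),round(r[2],1))
s=cam('scene');save(s,'sc1.png',(180,380,200,460),3)
for rc_t,rc_s in [((205,425),(292,264))]:
    o1,d1=ray(c,rc_t);o2,d2=ray(s,rc_s)
    t=np.linalg.lstsq(np.c_[d1,-d2],o2-o1,rcond=None)[0];print('tip',o1+d1*t[0],o2+d2*t[1])
E
python3 b.py
```

```text
key_stand 0.96 [254. 298.] 570 [0.452 0.024] [0.154 0.05 ] 78.9
key_stand 0.87 [349. 404.] 617 [ 0.177 -0.29 ] [0.042 0.149] 0.1
cover 0.86 [222. 225.] 2090 [0.544 0.246] [0.138 0.154] 4.2
cover 0.76 [329. 214.] 2333 [0.235 0.287] [0.156 0.139] 64.2
cover 0.67 [252. 232.] 669 [0.456 0.235] [0.074 0.148] 0.8
lockbox 0.97 [251. 234.] 746 [0.493 0.202] [0.115 0.215] 46.9
basket 0.78 [195. 334.] 2893 [ 0.645 -0.075] [0.137 0.221] 86.8
basket 0.58 [247. 283.] 60 [0.472 0.073] [0.019 0.031] 0.7
hook 0.97 [173. 419.] 489 [ 0.685 -0.3  ] [0.264 0.027] 9.8
key_a 0.56 [250. 283.] 53 [0.465 0.069] [0.015 0.033] 0.7
key_a 0.55 [258. 313.] 52 [ 0.445 -0.023] [0.015 0.03 ] 0.7
key_a 0.47 [195. 332.] 2953 [ 0.634 -0.075] [0.137 0.215] 86.1
key_a 0.43 [255. 298.] 51 [0.453 0.022] [0.015 0.03 ] 0.7
tip [ 0.56907818 -0.32035143  0.25071221] [ 0.57328844 -0.31693014  0.25090481]
```

View pics/top1.png

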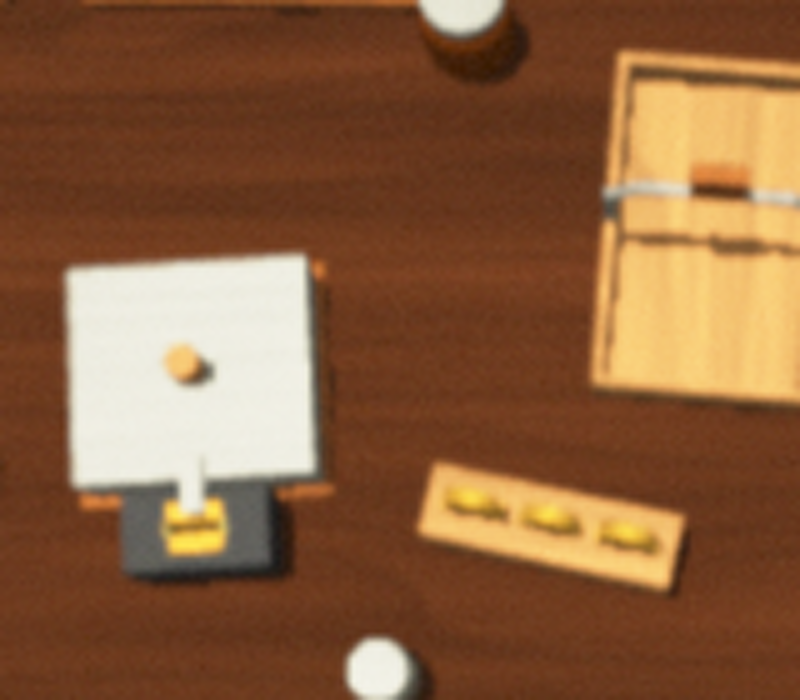

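The crop confirms it. The light wooden stand holds three brass keys with yaw about -12°. The steel cover lies under the tongue, with the lockbox yaw about +3°. The basket lies at yaw about -4°.

```bash
cat > g.py <<'E'
import sys
from h import *
def go(x,y,z,a=None):
    o,M=st()
    d=M.T@(np.array([x,y,z])-o['position'])/0.3
    t=0
    if a is not None:
        cur=np.degrees(np.arctan2(M[1,0],M[0,0])); t=-((a-cur+180)%360-180)/360
    n=int(max(np.linalg.norm(d)*300/41.7,abs(t)*360/7.16))+1
    print('ROW [%.4f,%.4f,%.4f,%.4f] n=%d'%(*d,t,n))
if __name__=='__main__':
    go(*[float(v) for v in sys.argv[1:]])
E
python3 g.py 0.40 0.06 0.36 78.5
```

```text
t 1.95 p [ 0.2796 -0.559   0.1938] x [0.894 0.447 0.   ] y [ 0.447 -0.894  0.   ] z [ 0. -0. -1.] F [-0.4  0.3 -0.5] w 0.0868 gf 0.0 q6 -0.18
ROW [1.2818,-1.6657,-0.5542,-0.1442] n=16
```

```bash
python3 -m handwheel '[[0,0,-0.3,0],[0.1,-0.1,-0.45,-0.02],[0.64,-0.83,-0.55,-0.144],[0.64,-0.83,-0.55,-0.144],[0.64,-0.83,-0.55,-0.144],[0.64,-0.83,-0.55,-0.144],[0.64,-0.83,-0.55,-0.144],[0.64,-0.83,-0.55,-0.144],[0.64,-0.83,-0.55,-0.144],[0.64,-0.83,-0.55,-0.144],[0.64,-0.83,-0.55,-0.144],[0.64,-0.83,-0.55,-0.144]]' 100 20; python3 g.py 0.40 0.06 0.36 78.5
```

```text
time: 2.95
position: [0.3402, -0.2499, 0.3595]
tool_rot: [0.774, 0.633, -0.0, 0.001]
ft_force: [-0.0, -0.1, -0.7]
grip_width: 0.0869
grip_force: 0.0
t 2.95 p [ 0.3402 -0.2499  0.3595] x [ 0.199  0.98  -0.002] y [ 0.98  -0.199  0.002] z [ 0.001 -0.002 -1.   ] F [-0.  -0.1 -0.7] w 0.0869 gf 0.0 q6 -0.7
ROW [1.0521,-0.0101,-0.0039,0.0001] n=8
```

```bash
python3 -m handwheel '[[1,0,0,0],[1,0,0,0],[1,0,0,0],[1,0,0,0],[1,0,0,0],[1,0,0,0],[1,0,0,0],[1,0,0,0],[1,0,0,0],[1,0,0,0]]'; cat > c.py <<'E'
from h import *
import sys
st();c=cam('wrist');save(c,sys.argv[1]+'.png')
print(np.round(c['hand_eye'],3).tolist(),c['K'].tolist(),c['k1'])
for l,z in [('key_stand',.052),('cover',.056),('lockbox',.058),('key_a',.083),('keyhole',.058),('tongue_tip',.064),('basket',.04),('basket_grip',.159)]:
    for d in vision.outline_of('wrist',l)[:4]:
        if d['conf']<.4: continue
        pt=np.array(d['point']); p=np.argwhere(d['mask'])
        r=cv2.minAreaRect(np.array([at(c,q,z)[:2] for q in p],np.float32));print(l,round(d['conf'],2),np.round(pt),len(p),np.round(at(c,pt,z),3)[:2],np.round(r[0],3),np.round(r[1],3),round(r[2],1))
E
python3 c.py w1
```

```text
time: 3.78
position: [0.4006, 0.0425, 0.3582]
tool_rot: [0.775, 0.632, -0.001, 0.0]
ft_force: [0.2, -0.2, 0.3]
grip_width: 0.0869
grip_force: 0.0
t 3.78 p [0.4006 0.0425 0.3582] x [ 0.2    0.98  -0.001] y [ 0.98  -0.2   -0.001] z [-0.001 -0.001 -1.   ] F [ 0.2 -0.2  0.3] w 0.0869 gf 0.0 q6 0.03
[[0.001, -0.957, -0.29, 0.081], [1.0, 0.0, 0.001, 0.0], [-0.001, -0.29, 0.957, -0.192], [0.0, 0.0, 0.0, 1.0]] [[407.4427303555517, 0.0, 320.7334152644935], [0.0, 407.4427303555517, 231.2143427493824], [0.0, 0.0, 1.0]] -0.010639036101239624
key_stand 0.81 [396. 218.] 2450 [ 0.189 -0.244] [ 0.188 -0.248] [0.111 0.065] 89.6
key_stand 0.65 [169. 358.] 3446 [0.447 0.042] [0.453 0.028] [0.157 0.047] 78.4
cover 0.76 [ 25. 136.] 7355 [0.235 0.248] [0.227 0.256] [0.072 0.152] 65.5
cover 0.55 [ 18. 410.] 4596 [0.532 0.194] [0.544 0.183] [0.052 0.15 ] 78.6
lockbox 0.72 [ 28. 346.] 2647 [0.461 0.198] [0.508 0.182] [0.057 0.194] 70.9
key_a 0.83 [181. 369.] 432 [0.456 0.031] [0.454 0.029] [0.04  0.015] 83.3
key_a 0.65 [217. 368.] 404 [ 0.448 -0.012] [ 0.445 -0.016] [0.043 0.014] 80.1
key_a 0.57 [142. 369.] 454 [0.463 0.075] [0.463 0.075] [0.038 0.016] 80.1
keyhole 0.73 [ 27. 346.] 2768 [0.461 0.199] [0.508 0.182] [0.057 0.195] 70.9
basket 0.7 [219. 523.] 19163 [ 0.648 -0.066] [ 0.645 -0.082] [0.176 0.229] 86.2
basket_grip 0.58 [219. 521.] 19061 [ 0.592 -0.022] [ 0.591 -0.035] [0.136 0.176] 85.5
```

View pics/w1.png

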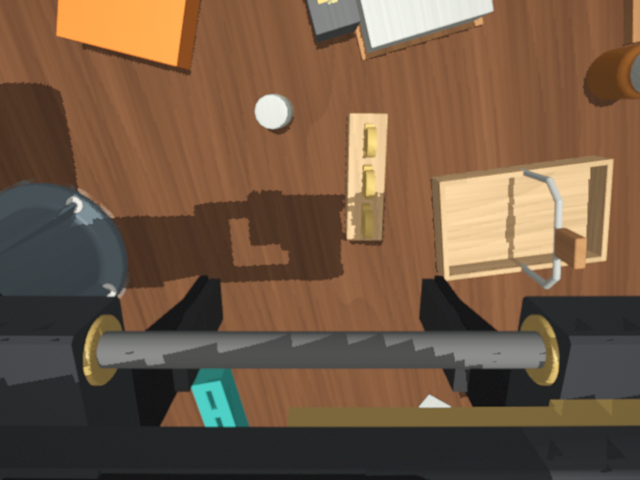

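The wrist view shows the light stand with keys at (140..217, 369). The lock housing is at top centre (20,335), the basket at (220,520), and the turquoise decoy at (400,215). Next I look closer at the lock.

```bash
python3 -m handwheel '[[0.63,-0.03,0.36,-0.04],[0.63,-0.03,0.36,-0.04],[0.63,-0.03,0.36,-0.04],[0.63,-0.03,0.36,-0.04],[0.63,-0.03,0.36,-0.04],[0.63,-0.03,0.36,-0.04],[0.63,-0.03,0.36,-0.04],[0.63,-0.03,0.36,-0.04],[0.63,-0.03,0.36,-0.04]]'; cat c.py | sed 's/^save/save/' > /dev/null; python3 c.py w2
```

```text
time: 4.98
position: [0.4298, 0.2295, 0.2516]
tool_rot: [0.69, 0.724, 0.0, 0.001]
ft_force: [-0.9, -0.5, 1.6]
grip_width: 0.0873
grip_force: 0.0
t 4.98 p [0.4298 0.2295 0.2516] x [-0.048  0.999 -0.   ] y [0.999 0.048 0.001] z [ 0.001 -0.    -1.   ] F [-0.9 -0.5  1.6] w 0.0873 gf 0.0 q6 0.21
[[0.001, -0.957, -0.29, 0.081], [1.0, 0.0, 0.001, 0.0], [-0.001, -0.29, 0.957, -0.192], [0.0, 0.0, 0.0, 1.0]] [[407.4427303555517, 0.0, 320.7334152644935], [0.0, 407.4427303555517, 231.2143427493824], [0.0, 0.0, 1.0]] -0.010639036101239624
key_stand 0.71 [321. 335.] 2869 [0.454 0.091] [0.456 0.05 ] [0.156 0.053] 78.5
cover 0.93 [169. 442.] 22690 [0.545 0.26 ] [0.545 0.252] [0.143 0.149] 4.3
cover 0.63 [109. 121.] 26438 [0.245 0.3  ] [0.243 0.294] [0.149 0.146] 64.8
lockbox 0.89 [173. 348.] 6566 [0.455 0.252] [0.488 0.285] [0.209 0.111] 51.9
key_a 0.74 [386. 332.] 573 [0.452 0.032] [0.454 0.03 ] [0.018 0.046] 3.0
key_a 0.71 [180. 349.] 1420 [0.456 0.249] [0.461 0.249] [0.054 0.034] 4.9
key_a 0.59 [327. 347.] 106 [0.463 0.102] [0.466 0.081] [0.01  0.058] 3.7
keyhole 0.76 [173. 348.] 6494 [0.456 0.252] [0.488 0.284] [0.208 0.11 ] 51.8
tongue_tip 0.8 [181. 347.] 1400 [0.455 0.245] [0.463 0.245] [0.057 0.036] 3.0
basket 0.86 [392. 428.] 2148 [ 0.57  -0.005] [0.576 0.002] [0.088 0.053] 2.5
basket_grip 0.77 [393. 424.] 2188 [0.524 0.087] [0.532 0.093] [0.064 0.037] 2.5
```

View pics/w2.png

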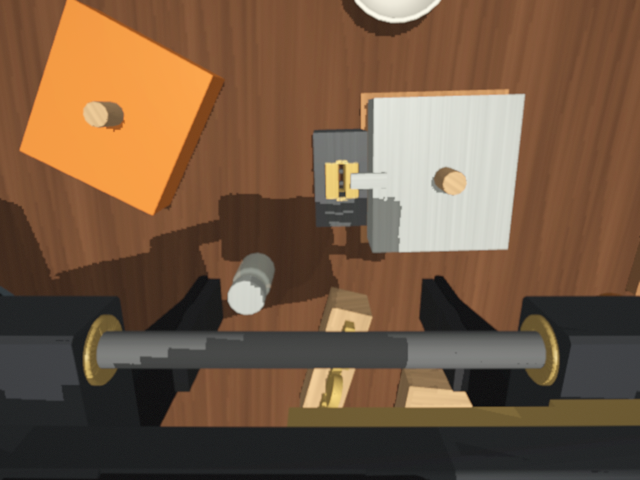

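Lock housing spans (130..226, 314..370), brass plug with dark slot at (180,342), tongue to (181,385), knob at (182,453). Orange look-alike at left.

```bash
cat > s.py <<'E'
from h import *
c=cam('wrist')
f=c['frame'].astype(int);save(c,'w2c.png',(120,240,300,400),6)
hsv=cv2.cvtColor(c['frame'],cv2.COLOR_RGB2HSV)
sub=np.zeros((480,640),bool);sub[150:215,318:372]=1
y=(hsv[...,0]>15)&(hsv[...,0]<32)&(hsv[...,1]>110)&(hsv[...,2]>120)&sub
p=np.argwhere(y);print('brass',p.min(0),p.max(0),at(c,(p.min(0)+p.max(0))/2,.060))
lo,hi=p.min(0),p.max(0)
dk=(c['frame'].max(2)<70)&sub;dk[:lo[0]+3]=0;dk[hi[0]-2:]=0;dk[:,:lo[1]+3]=0;dk[:,hi[1]-2:]=0
q=np.argwhere(dk)
if len(q):
    print('slot',q.min(0),q.max(0),q.mean(0)); w=np.array([at(c,v,.058)[:2] for v in q],np.float32);print(cv2.minAreaRect(w))
for n,v in [('h_tl',(130,314)),('h_bl',(226,316)),('c_bl',(252,373)),('c_br',(249,508)),('c_tr',(95,524)),('c_tl',(98,374))]: print(n,at(c,v,.058 if n[0]=='h' else .056))
E
python3 s.py
```

```text
brass [162 326] [201 358] [0.4500008  0.24478951 0.06      ]
slot [167 340] [196 344] [188.07407407 341.88888889]
((0.45011773705482483, 0.24429373443126678), (0.0038489196449518204, 0.02791060507297516), 3.7502758502960205)
h_tl [0.42136378 0.29082902 0.058     ]
h_bl [0.42739332 0.19914912 0.058     ]
c_bl [0.48609628 0.17407837 0.056     ]
c_br [0.6220983  0.18383381 0.056     ]
c_tr [0.60989672 0.33107951 0.056     ]
c_tl [0.47431286 0.32154715 0.056     ]
```

View pics/w2c.png

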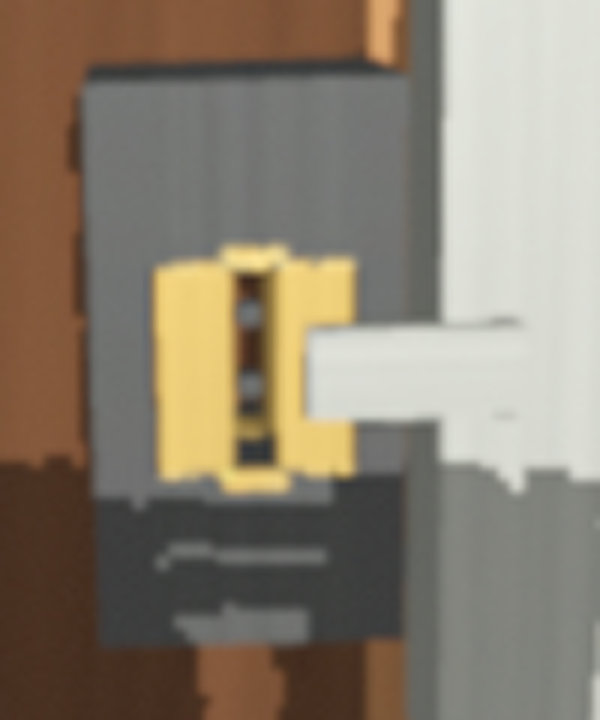

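```bash
python3 g.py 0.4625 0.065 0.26 78.6
```

```text
t 5.48 p [0.4294 0.2303 0.251 ] x [-0.049  0.999  0.   ] y [0.999 0.049 0.   ] z [ 0.  0. -1.] F [-0.1 -0.3  0.6] w 0.0869 gf 0.0 q6 0.21
ROW [-0.5556,0.0834,-0.0301,0.0394] n=5
```

```bash
python3 -m handwheel '[[-0.556,0.083,-0.03,0.0394],[-0.556,0.083,-0.03,0.0394],[-0.556,0.083,-0.03,0.0394],[-0.556,0.083,-0.03,0.0394],[-0.556,0.083,-0.03,0.0394],[-0.556,0.083,-0.03,0.0394],[-0.556,0.083,-0.03,0.0394]]' 60; cat > k.py <<'E'
from h import *
o,M=st();c=cam('wrist');save(c,'w3.png',(130,330,220,420),4)
for d in vision.outline_of('wrist','key_a')[:5]:
    p=np.argwhere(d['mask']);r=cv2.minAreaRect(np.array([at(c,q,.09)[:2] for q in p],np.float32))
    print(round(d['conf'],2),np.round(d['point']),p.min(0),p.max(0),np.round(at(c,d['point'],.09),4),np.round(r[0],4),np.round(r[1],3),r[2])
E
python3 k.py
```

```text
time: 6.07
position: [0.4621, 0.0652, 0.2596]
tool_rot: [0.774, 0.633, 0.0, -0.001]
ft_force: [1.0, -0.5, 0.9]
grip_width: 0.0543
grip_force: 0.0
t 6.07 p [0.4621 0.0652 0.2596] x [0.198 0.98  0.001] y [ 0.98  -0.198 -0.001] z [-0.001  0.001 -1.   ] F [ 1.  -0.5  0.9] w 0.0543 gf 0.0 q6 0.1
0.94 [235. 322.] [213 315] [257 325] [0.457  0.0334 0.09  ] [0.4554 0.033 ] [0.043 0.009] 78.75456237792969
0.87 [276. 322.] [258 315] [303 325] [ 0.4496 -0.0071  0.09  ] [ 0.4463 -0.012 ] [0.047 0.01 ] 78.75569915771484
0.61 [190. 320.] [165 315] [208 326] [0.4642 0.0752 0.09  ] [0.4651 0.0777] [0.039 0.01 ] 78.34938049316406
```

View pics/w3.png

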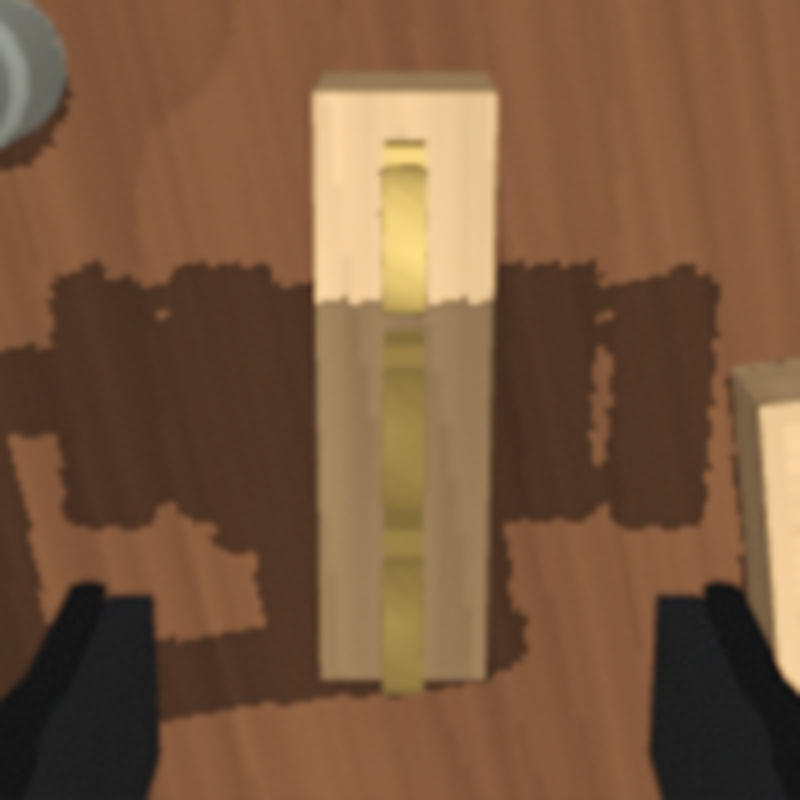

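Stand top spans crop (92..680, 312..497). The keys are in line with the tool's plane (col 321), so the lateral offset is about 0.

```bash
cat > m.py <<'E'
from h import *
o,M=st();c=cam('wrist')
P=[at(c,(r/4+130,q/4+220),.052) for r,q in [(92,312),(92,497),(680,320),(680,487)]]
for p in P: print(np.round(M.T@(p-o['position']),4))
m=np.mean(P,0);print('stand',m, 'tool',M.T@(m-o['position']))
# key1 shoulder piece top edge far end: z=.068 row crop 142 ; y=+19
for r,z,e in [(142,.068,19),(333,.068,19),(530,.068,19)]:
    p=at(c,(r/4+130,321),z);print('k far end x',(M.T@(p-m))[0]-.019)
E
python3 m.py; python3 g.py 0.4625 0.073 0.11 78.6
```

```text
t 6.17 p [0.4618 0.0664 0.2596] x [0.196 0.981 0.   ] y [ 0.981 -0.196 -0.001] z [-0.001  0.001 -1.   ] F [ 0.1 -0.2 -0.5] w 0.0531 gf 0.0 q6 0.1
[ 0.0387 -0.0213  0.2076]
[0.0388 0.0235 0.2076]
[-0.1181 -0.0216  0.2075]
[-0.1181  0.0235  0.2075]
stand [0.45484847 0.02736289 0.052     ] tool [-0.03968271  0.00101921  0.20754607]
k far end x 0.04950747433941967
k far end x 0.0033008324227516497
k far end x -0.047854702240322615
t 6.22 p [0.4618 0.0665 0.2595] x [0.195 0.981 0.   ] y [ 0.981 -0.195 -0.001] z [-0.001  0.    -1.   ] F [ 0.3 -0.7  0.7] w 0.0528 gf 0.0 q6 0.1
ROW [0.0216,-0.0014,0.4985,0.0004] n=4
```

```bash
python3 -m handwheel '[[0.027,0.002,0.3,0],[0.027,0.002,0.5,0],[0.027,0.002,0.605,0],[0.027,0.002,0.605,0],[0.027,0.002,0.605,0],[0.027,0.002,0.605,0],[0.027,0.002,0.605,0]]' 50 && python3 -m handwheel '[[0,0,0,0],[0,0,0,0],[0,0,0,0],[0,0,0,0],[0,0,0,0],[0,0,0,0],[0,0,0,0],[0,0,0,0]]' 0 25; python3 g.py 0.4505 0.2445 0.2 94.1
```

```text
time: 6.8
position: [0.4639, 0.0742, 0.0777]
tool_rot: [0.773, 0.634, -0.001, -0.001]
ft_force: [0.1, 0.4, 0.3]
grip_width: 0.0437
grip_force: 0.0
time: 7.47
position: [0.4646, 0.0729, 0.0784]
tool_rot: [0.774, 0.634, 0.0, 0.0]
ft_force: [-0.1, 0.6, -0.4]
grip_width: 0.0027
grip_force: 0.0
t 7.47 p [0.4646 0.0729 0.0784] x [0.197 0.98  0.   ] y [ 0.98  -0.197  0.   ] z [ 0. -0. -1.] F [-0.1  0.6 -0.4] w 0.0027 gf 0.0 q6 0.12
ROW [0.5516,-0.1590,-0.4054,-0.0430] n=6
```

```bash
python3 - <<'E'
from h import *
st();c=cam('wrist');save(c,'w4.png',(200,400,220,420),4)
E
```

```text
t 7.47 p [0.4646 0.0729 0.0784] x [0.197 0.98  0.   ] y [ 0.98  -0.197  0.   ] z [ 0. -0. -1.] F [-0.1  0.6 -0.4] w 0.0027 gf 0.0 q6 0.12
```

View pics/w4.png

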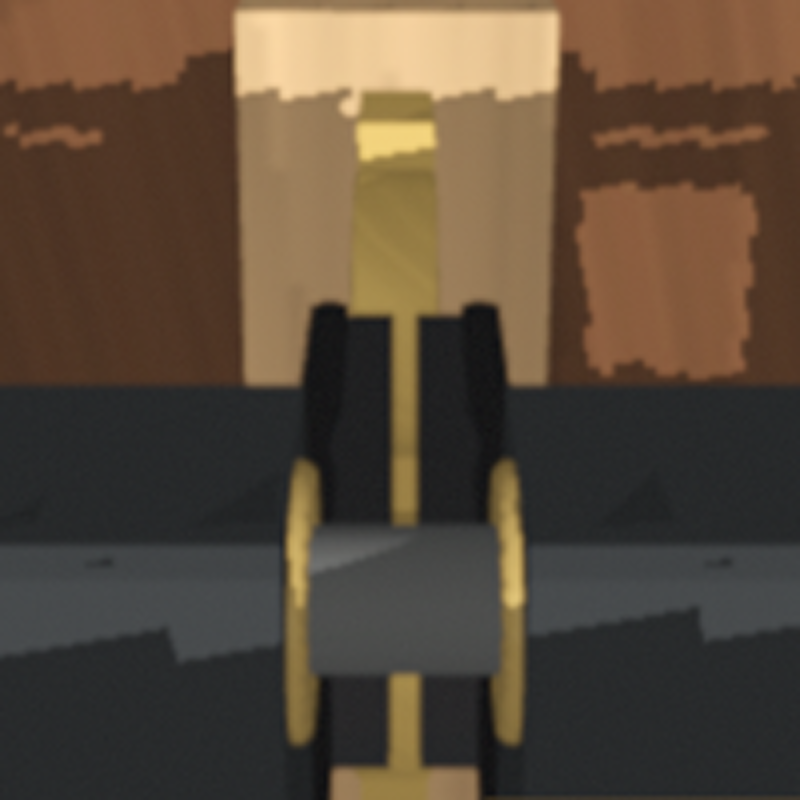

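The fingers closed without gripping (2.7 mm). They appear to have closed just above the disc (tip front at row 277), so the fingertips seem to stand higher than computed. I open, go 15 mm lower (still clear of the stand by spec) and try again.

```bash
python3 -m handwheel '[[0,0,0,0],[0,0,0,0],[0,0,0,0],[0,0,0,0],[0,0,0.02,0],[0,0,0.05,0],[0,0,0.05,0],[0,0,0.05,0]]' 40 && python3 -m handwheel '[[0,0,0,0],[0,0,0,0],[0,0,0,0],[0,0,0,0],[0,0,0,0],[0,0,0,0],[0,0,0,0]]' 0 25; python3 - <<'E'
from h import *
st();c=cam('wrist');save(c,'w5.png',(150,450,120,520),2)
E
```

```text
time: 8.18
position: [0.4638, 0.073, 0.0624]
tool_rot: [0.774, 0.634, -0.001, -0.001]
ft_force: [0.8, -0.1, 0.2]
grip_width: 0.0341
grip_force: 0.0
time: 8.77
position: [0.4647, 0.0729, 0.0634]
tool_rot: [0.774, 0.634, 0.0, 0.0]
ft_force: [-0.2, -0.1, 0.5]
grip_width: 0.0092
grip_force: 25.0
t 8.77 p [0.4647 0.0729 0.0634] x [0.197 0.98  0.   ] y [ 0.98  -0.197  0.   ] z [ 0. -0. -1.] F [-0.2 -0.1  0.5] w 0.0092 gf 25.0 q6 0.12
```

View pics/w5.png

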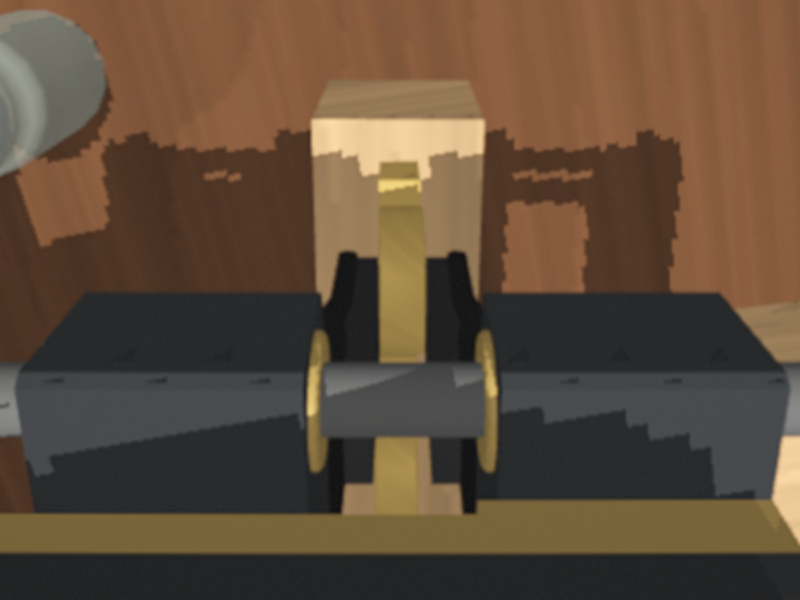

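Now it grips the disc (25 N), so the true fingertips are about 26 mm higher than the spec suggests. The current bite is shallow, so I regrip 12 mm lower.

```bash
python3 -m handwheel '[[0,0,0,0],[0,0,0,0],[0,0,0,0],[0,0,0.01,0],[0,0,0.02,0],[0,0,0.03,0],[0,0,0.04,0],[0,0,0.04,0]]' 40 && python3 -m handwheel '[[0,0,0,0],[0,0,0,0],[0,0,0,0],[0,0,0,0],[0,0,0,0],[0,0,0,0],[0,0,0,0]]' 0 25 && python3 -m handwheel '[[0,0,-0.05,0],[0,0,-0.1,0],[0,0,-0.2,0],[0,0,-0.3,0],[0,0,-0.4,0],[0,0,-0.5,0],[0,0,-0.5,0],[0,0,-0.5,0]]';python3 g.py 0.4505 0.2445 0.2 94.1
```

```text
time: 9.48
position: [0.464, 0.073, 0.0505]
tool_rot: [0.774, 0.634, -0.001, -0.001]
ft_force: [0.1, -1.1, 0.2]
grip_width: 0.0348
grip_force: 0.0
time: 10.07
position: [0.4646, 0.0729, 0.0513]
tool_rot: [0.774, 0.634, 0.0, 0.0]
ft_force: [-0.1, -0.5, 0.3]
grip_width: 0.0101
grip_force: 25.0
time: 10.73
position: [0.4657, 0.0729, 0.2029]
tool_rot: [0.774, 0.634, 0.002, 0.002]
ft_force: [1.0, -0.7, -1.3]
grip_width: 0.01
grip_force: 25.0
t 10.73 p [0.4657 0.0729 0.2029] x [0.197 0.98  0.001] y [ 0.98  -0.197  0.005] z [ 0.005 -0.    -1.   ] F [ 1.  -0.7 -1.3] w 0.01 gf 25.0 q6 0.12
ROW [0.5508,-0.1625,0.0092,-0.0430] n=5
```

```bash
python3 -m handwheel '[[0.547,-0.161,0.01,-0.043],[0.547,-0.161,0.01,-0.043],[0.547,-0.161,0.01,-0.043],[0.547,-0.161,0.01,-0.043],[0.547,-0.161,0.01,-0.043],[0.547,-0.161,0.01,-0.043],[0.547,-0.161,0.01,-0.043],[0.547,-0.161,0.01,-0.043],[0.547,-0.161,0.1,-0.043],[0.547,-0.161,0.2,-0.043],[0.547,-0.161,0.3,-0.043],[0.547,-0.161,0.3,-0.043],[0.547,-0.161,0.3,-0.043]]'; python3 g.py 0.4512 0.2431 0.104 94.1;  python3 - <<'E'
from h import *
c=cam('wrist');save(c,'w6.png',(120,320,220,420),4)
E
```

```text
time: 11.82
position: [0.4486, 0.2415, 0.1102]
tool_rot: [0.682, 0.731, -0.002, -0.001]
ft_force: [1.2, 0.1, 0.4]
grip_width: 0.0099
grip_force: 25.0
t 11.82 p [0.4486 0.2415 0.1102] x [-0.069  0.998 -0.001] y [ 0.998  0.069 -0.005] z [-0.004 -0.001 -1.   ] F [1.2 0.1 0.4] w 0.0099 gf 25.0 q6 0.21
ROW [0.0048,0.0091,0.0205,-0.0004] n=1
```

View pics/w6.png

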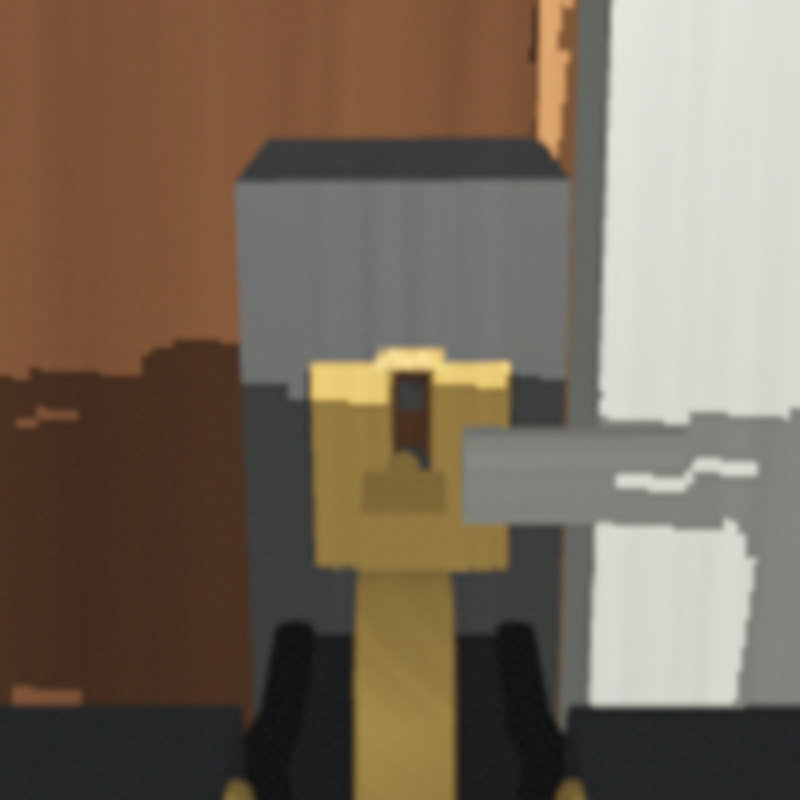

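The blade tip (460,405) is just left of the slot (centre col 412, front end row 372). I shift +1.3 mm in y and +1.8 mm in x, then descend gently.

```bash
python3 -m handwheel '[[0.006,0.0045,0,0],[0.006,0.0045,0,0],[0.006,0.0045,0.01,0],[0.006,0.0045,0.02,0],[0.006,0.0045,0.03,0],[0.006,0.0045,0.035,0],[0.006,0.0045,0.04,0],[0.006,0.0045,0.045,0],[0.006,0.0045,0.05,0],[0.006,0.0045,0.055,0],[0.006,0.0045,0.06,0],[0.006,0.0045,0.06,0]]'
```

```text
time: 12.87
position: [0.4506, 0.2452, 0.0929]
tool_rot: [0.681, 0.732, -0.0, -0.0]
ft_force: [0.0, -0.3, 0.0]
grip_width: 0.0095
grip_force: 25.0
```

```bash
python3 -m handwheel '[[0,0,0.007,0],[0,0,0.014,0],[0,0,0.021,0],[0,0,0.028,0],[0,0,0.035,0],[0,0,0.042,0],[0,0,0.05,0],[0,0,0.055,0],[0,0,0.055,0],[0,0,0.055,0]]'
```

```text
time: 13.7
position: [0.453, 0.2459, 0.0782]
tool_rot: [0.681, 0.732, 0.002, 0.001]
ft_force: [0.3, 1.5, 0.8]
grip_width: 0.0099
grip_force: 25.0
```

```bash
python3 -m handwheel '[[0,0,0.007,0],[0,0,0.014,0],[0,0,0.02,0],[0,0,0.02,0],[0,0,0.02,0]]';python3 -m handwheel '[[0,0,0,0],[0,0,0,0]]'
```

```text
time: 14.12
position: [0.4532, 0.2459, 0.0723]
tool_rot: [0.681, 0.732, 0.002, 0.001]
ft_force: [0.1, 1.4, 14.6]
grip_width: 0.01
grip_force: 25.0
time: 14.28
position: [0.4532, 0.2459, 0.0723]
tool_rot: [0.681, 0.732, 0.002, 0.001]
ft_force: [0.5, 0.1, 14.5]
grip_width: 0.0099
grip_force: 25.0
```

```bash
python3 -m handwheel '[[0,0,0.004,0],[0,0,0.008,0],[0,0,0.008,0],[0,0,0.008,0]]';python3 - <<'E'
from h import *
st();c=cam('wrist');save(c,'w7.png',(120,320,220,420),3);save(cam('scene'),'s7.png',(170,250,300,420),6)
E
```

```text
time: 14.62
position: [0.4536, 0.2461, 0.0719]
tool_rot: [0.681, 0.732, 0.003, 0.002]
ft_force: [-1.2, -1.5, 29.9]
grip_width: 0.0095
grip_force: 25.0
t 14.62 p [0.4536 0.2461 0.0719] x [-0.072  0.997  0.001] y [0.997 0.072 0.007] z [ 0.006  0.002 -1.   ] F [-1.2 -1.5 29.9] w 0.0095 gf 25.0 q6 0.21
```

View pics/w7.png

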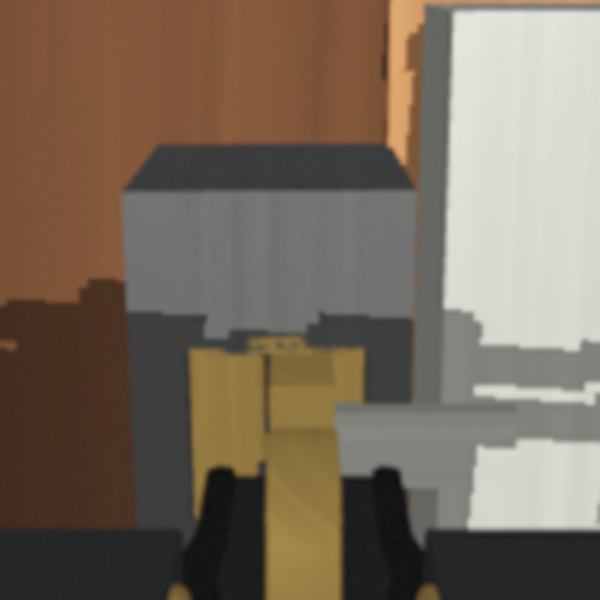

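Key 1 stops hard about 15 mm short (30 N gives 0.4 mm), so it is the wrong one. I draw it out and return it to its slot.

```bash
python3 -m handwheel '[[0,0,-0.05,0],[0,0,-0.1,0],[0,0,-0.15,0],[0,0,-0.25,0],[0,0,-0.35,0],[0,0,-0.43,0],[0,0,-0.43,0],[0,0,-0.43,0],[0,0,-0.43,0]]';python3 g.py 0.4646 0.0729 0.2 78.6
```

```text
time: 15.47
position: [0.449, 0.2447, 0.1957]
tool_rot: [0.681, 0.732, -0.002, -0.001]
ft_force: [-0.1, -0.9, 0.2]
grip_width: 0.0098
grip_force: 25.0
t 15.47 p [0.449  0.2447 0.1957] x [-0.072  0.997 -0.001] y [ 0.997  0.072 -0.004] z [-0.004 -0.001 -1.   ] F [-0.1 -0.9  0.2] w 0.0098 gf 25.0 q6 0.21
ROW [-0.5749,0.0107,-0.0138,0.0431] n=5
```

```bash
python3 -m handwheel '[[-0.575,0.0107,-0.014,0.0431],[-0.575,0.0107,-0.014,0.0431],[-0.575,0.0107,-0.014,0.0431],[-0.575,0.0107,-0.014,0.0431],[-0.575,0.0107,-0.014,0.0431],[-0.575,0.0107,-0.014,0.0431],[-0.575,0.0107,-0.014,0.0431],[-0.575,0.0107,0.1,0.0431],[-0.575,0.0107,0.2,0.0431],[-0.575,0.0107,0.29,0.0431],[-0.575,0.0107,0.29,0.0431],[-0.575,0.0107,0.29,0.0431],[-0.575,0.0107,0.29,0.0431]]';python3 g.py 0.4646 0.0729 0.052 78.6; python3 - <<'E'
from h import *
c=cam('wrist');save(c,'w8.png',(120,320,220,420),4)
E
```

```text
time: 16.55
position: [0.4667, 0.0746, 0.1109]
tool_rot: [0.773, 0.634, 0.0, 0.0]
ft_force: [0.6, -0.3, -0.5]
grip_width: 0.0098
grip_force: 25.0
t 16.55 p [0.4667 0.0746 0.1109] x [0.196 0.981 0.   ] y [ 0.981 -0.196  0.001] z [ 0.001  0.    -1.   ] F [ 0.6 -0.3 -0.5] w 0.0098 gf 25.0 q6 0.12
ROW [-0.0069,-0.0060,0.1964,0.0003] n=2
```

View pics/w8.png

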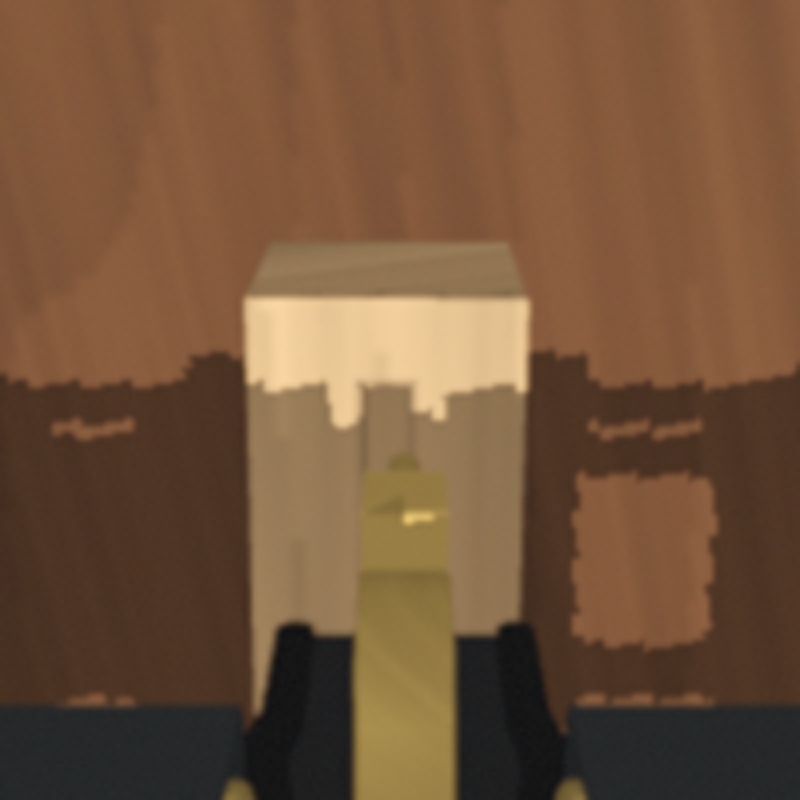

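Slot 1 is visible at (385..., 362–412), and the key is about 2.7 mm to the right of it. I correct and lower it.

```bash
python3 -m handwheel '[[-0.0075,-0.009,0,0],[-0.0075,-0.009,0,0],[-0.0075,-0.009,0.03,0],[-0.0075,-0.009,0.06,0],[-0.0075,-0.009,0.09,0],[-0.0075,-0.009,0.12,0],[-0.0075,-0.009,0.15,0],[-0.0075,-0.009,0.18,0],[-0.0075,-0.009,0.198,0],[-0.0075,-0.009,0.198,0],[-0.0075,-0.009,0.198,0]]'
```

```text
time: 17.52
position: [0.4632, 0.0717, 0.0504]
tool_rot: [0.774, 0.633, -0.0, -0.0]
ft_force: [0.2, 0.1, 0.2]
grip_width: 0.0094
grip_force: 25.0
```

```bash
python3 -m handwheel '[[0,0,0,0],[0,0,0,0],[0,0,0,0],[0,0,0,0],[0,0,-0.06,0],[0,0,-0.12,0],[0,0,-0.17,0],[-0.08,0,-0.17,0],[-0.16,0,-0.17,0],[-0.16,0,-0.17,0],[-0.16,0,-0.1,0],[-0.16,0,0,0],[-0.16,0,0,0],[-0.16,0,0,0]]' 40 && python3 -m handwheel '[[0,0,0,0],[0,0,0,0],[0,0,0,0],[0,0,0,0],[0,0,0,0],[0,0,0,0],[0,0,0,0]]' 0 25 && python3 -m handwheel '[[0,0,-0.05,0],[0,0,-0.1,0],[0,0,-0.2,0],[0,0,-0.3,0],[0,0,-0.4,0],[0,0,-0.5,0],[0,0,-0.5,0],[0,0,-0.5,0]]';python3 g.py 0.449 0.2440 0.2 94.1
```

```text
time: 18.68
position: [0.4523, 0.0252, 0.05]
tool_rot: [0.774, 0.633, -0.001, -0.002]
ft_force: [0.1, 0.2, 0.8]
grip_width: 0.0345
grip_force: 0.0
time: 19.27
position: [0.4543, 0.0247, 0.0517]
tool_rot: [0.774, 0.633, 0.001, 0.001]
ft_force: [-1.5, 0.5, 6.3]
grip_width: 0.0097
grip_force: 25.0
time: 19.93
position: [0.4548, 0.0245, 0.2025]
tool_rot: [0.774, 0.633, 0.001, 0.002]
ft_force: [-0.3, -0.4, -1.4]
grip_width: 0.0093
grip_force: 25.0
t 19.93 p [0.4548 0.0245 0.2025] x [0.198 0.98  0.   ] y [ 0.98  -0.198  0.005] z [ 0.004 -0.001 -1.   ] F [-0.3 -0.4 -1.4] w 0.0093 gf 25.0 q6 0.01
ROW [0.7135,-0.1638,0.0077,-0.0431] n=6
```

```bash
python3 -m handwheel '[[0.715,-0.159,0.01,-0.043],[0.715,-0.159,0.01,-0.043],[0.715,-0.159,0.01,-0.043],[0.715,-0.159,0.01,-0.043],[0.715,-0.159,0.01,-0.043],[0.715,-0.159,0.01,-0.043],[0.715,-0.159,0.01,-0.043],[0.715,-0.159,0.01,-0.043],[0.715,-0.159,0.01,-0.043],[0.715,-0.159,0.1,-0.043],[0.715,-0.159,0.2,-0.043],[0.715,-0.159,0.3,-0.043],[0.715,-0.159,0.3,-0.043],[0.715,-0.159,0.3,-0.043],[0.715,-0.159,0.3,-0.043]]'; cat > sl.py <<'E'
# slot location relative to the held key, from the wrist picture taken over the lock
import sys
from h import *
o,M=st();c=cam('wrist');f=c['frame'];save(c,sys.argv[1]+'.png',(120,320,220,420),4)
g=cv2.cvtColor(f,cv2.COLOR_RGB2HSV);s,v=g[...,1].astype(int),g[...,2].astype(int)
br=((g[...,0]>17)&(g[...,0]<32)&(s>90)&(v>90))
for r in range(195,245,3):
    cs=np.where(br[r,290:352])[0]+290
    if len(cs)<5: print(r,'-');continue
    inn=np.where(~br[r,cs.min():cs.max()+1])[0]+cs.min()
    print(r,cs.min(),cs.max(),'gap',(inn.min(),inn.max(),len(inn)) if len(inn) else None)
E
python3 sl.py w9
```

```text
time: 21.18
position: [0.4505, 0.2436, 0.1119]
tool_rot: [0.682, 0.731, 0.001, 0.0]
ft_force: [0.5, -0.3, -0.4]
grip_width: 0.0099
grip_force: 25.0
t 21.18 p [0.4505 0.2436 0.1119] x [-0.069  0.998  0.   ] y [0.998 0.069 0.001] z [ 0.001  0.    -1.   ] F [ 0.5 -0.3 -0.4] w 0.0099 gf 25.0 q6 0.21
195 -
198 -
201 -
204 -
207 -
210 311 322 gap None
213 294 342 gap None
216 293 343 gap (np.int64(315), np.int64(323), 9)
219 294 343 gap (np.int64(315), np.int64(323), 9)
222 294 343 gap (np.int64(315), np.int64(316), 2)
225 294 343 gap (np.int64(315), np.int64(315), 1)
228 294 342 gap (np.int64(315), np.int64(315), 1)
231 294 331 gap (np.int64(315), np.int64(315), 1)
234 294 330 gap None
237 294 330 gap None
240 295 330 gap None
243 295 330 gap None
```

```bash
python3 -m handwheel '[[0,-0.0043,0,0],[0,-0.0043,0,0],[0,-0.0043,0.01,0],[0,-0.0043,0.02,0],[0,-0.0043,0.03,0],[0,-0.0043,0.035,0],[0,-0.0043,0.04,0],[0,-0.0043,0.045,0],[0,-0.0043,0.05,0],[0,-0.0043,0.055,0],[0,-0.0043,0.065,0],[0,-0.0043,0.065,0]]' &&python3 -m handwheel '[[0,0,0.007,0],[0,0,0.014,0],[0,0,0.021,0],[0,0,0.028,0],[0,0,0.035,0],[0,0,0.035,0]]'
```

```text
time: 22.23
position: [0.4481, 0.2441, 0.091]
tool_rot: [0.682, 0.732, -0.0, -0.0]
ft_force: [-0.6, -0.2, -1.0]
grip_width: 0.0097
grip_force: 25.0
time: 22.73
position: [0.4483, 0.2443, 0.0817]
tool_rot: [0.682, 0.732, 0.0, 0.0]
ft_force: [-0.7, -2.4, 7.6]
grip_width: 0.0101
grip_force: 25.0
```

```bash
python3 -m handwheel '[[0,0,0.004,0],[0,0,0.007,0],[0,0,0.007,0],[0,0,0.007,0]]'; python3 sl.py w10 | head -1
```

```text
time: 23.07
position: [0.4488, 0.2444, 0.0813]
tool_rot: [0.681, 0.732, 0.001, 0.001]
ft_force: [-2.5, -3.1, 19.6]
grip_width: 0.0097
grip_force: 25.1
t 23.07 p [0.4488 0.2444 0.0813] x [-0.071  0.997  0.   ] y [0.997 0.071 0.002] z [ 0.002  0.    -1.   ] F [-2.5 -3.1 19.6] w 0.0097 gf 25.1 q6 0.21
```

```bash
python3 -m handwheel '[[0,0,-0.05,0],[0,0,-0.1,0],[0,0,-0.15,0],[0,0,-0.25,0],[0,0,-0.35,0],[0,0,-0.4,0],[0,0,-0.4,0],[-0.7315,-0.0333,-0.4,0.043],[-0.7315,-0.0333,-0.4,0.043],[-0.7315,-0.0333,-0.4,0.043],[-0.7315,-0.0333,-0.4,0.043],[-0.7315,-0.0333,-0.4,0.043],[-0.7315,-0.0333,-0.4,0.043],[-0.7315,-0.0333,-0.4,0.043],[-0.7315,-0.0333,-0.4,0.043],[-0.7315,-0.0333,-0.3,0.043],[-0.7315,-0.0333,-0.2,0.043],[-0.7315,-0.0333,-0.1,0.043],[-0.7315,-0.0333,-0.1,0.043],[-0.7315,-0.0333,-0.1,0.043]]';python3 g.py 0.4546 0.0246 0.052 78.6; cat > ss.py <<'E'
import sys
from h import *
c=cam('wrist');f=c['frame'];save(c,sys.argv[1]+'.png')
g=cv2.cvtColor(f,cv2.COLOR_RGB2HSV)
for r in range(190,245,3): print(r,[(int(g[r,q,0]),int(g[r,q,1]),int(g[r,q,2])) for q in range(300,342,3)])
E
python3 ss.py w11
```

```text
time: 24.78
position: [0.452, 0.0264, 0.1076]
tool_rot: [0.773, 0.634, -0.002, -0.002]
ft_force: [0.5, -0.1, -0.4]
grip_width: 0.0097
grip_force: 25.0
t 24.78 p [0.452  0.0264 0.1076] x [0.196 0.981 0.   ] y [ 0.981 -0.196 -0.005] z [-0.005  0.001 -1.   ] F [ 0.5 -0.1 -0.4] w 0.0097 gf 25.0 q6 0.01
ROW [-0.0044,0.0107,0.1853,0.0003] n=2
190 [(18, 89, 240), (17, 89, 243), (17, 89, 247), (18, 87, 245), (18, 88, 247), (19, 99, 232), (22, 126, 233), (22, 124, 235), (22, 124, 234), (22, 125, 233), (22, 123, 236), (22, 122, 242), (18, 93, 242), (18, 88, 247)]
193 [(18, 89, 240), (18, 89, 243), (18, 88, 247), (18, 87, 246), (18, 88, 247), (19, 106, 210), (22, 126, 228), (22, 126, 229), (22, 125, 231), (22, 125, 232), (22, 125, 231), (22, 126, 231), (18, 91, 240), (18, 88, 247)]
196 [(18, 89, 241), (18, 88, 243), (17, 89, 247), (17, 87, 246), (17, 88, 248), (18, 106, 204), (22, 128, 217), (22, 128, 219), (22, 127, 221), (22, 128, 223), (22, 127, 225), (22, 127, 225), (18, 90, 243), (17, 87, 248)]
199 [(18, 89, 241), (18, 89, 243), (18, 88, 247), (18, 89, 246), (18, 87, 247), (18, 99, 219), (
[... 2789 characters left out ...]
7, 107, 155)]
238 [(17, 106, 159), (17, 108, 154), (16, 107, 150), (17, 108, 151), (21, 141, 152), (21, 140, 153), (21, 143, 152), (21, 140, 153), (21, 141, 152), (21, 139, 152), (21, 137, 151), (17, 108, 154), (17, 106, 152), (16, 107, 155)]
241 [(17, 107, 160), (17, 107, 155), (16, 108, 151), (17, 111, 152), (21, 140, 153), (21, 138, 153), (21, 138, 153), (21, 138, 153), (21, 139, 152), (21, 137, 151), (21, 138, 150), (17, 107, 155), (16, 107, 153), (17, 107, 155)]
244 [(17, 107, 160), (17, 106, 154), (16, 106, 151), (18, 117, 163), (21, 136, 184), (21, 137, 183), (21, 135, 183), (21, 136, 184), (21, 137, 180), (21, 138, 177), (21, 136, 180), (17, 109, 155), (17, 108, 154), (17, 107, 155)]
```

```bash
python3 -m handwheel '[[-0.001,0.0075,0,0],[-0.001,0.0075,0,0],[-0.001,0.0075,0.03,0],[-0.001,0.0075,0.06,0],[-0.001,0.0075,0.09,0],[-0.001,0.0075,0.12,0],[-0.001,0.0075,0.15,0],[-0.001,0.0075,0.175,0],[-0.001,0.0075,0.188,0],[-0.001,0.0075,0.188,0],[-0.001,0.0075,0.188,0]]'
```

```text
time: 25.75
position: [0.4577, 0.0235, 0.0551]
tool_rot: [0.774, 0.633, 0.002, 0.002]
ft_force: [-2.1, 0.2, 26.9]
grip_width: 0.0093
grip_force: 25.0
```

```bash
python3 -m handwheel '[[0,0,0,0],[0,0,0,0],[0,0,0,0],[0,0,0,0],[0,0,-0.06,0],[0,0,-0.12,0],[0,0,-0.2,0],[-0.1,0,-0.35,0],[-0.1,0,-0.35,0],[-0.1,0,-0.35,0],[-0.1,0,-0.35,0]]' 45; cat > kk.py <<'E'
import sys
from h import *
o,M=st();c=cam('wrist');save(c,sys.argv[1]+'.png',(80,330,200,450),3)
for d in vision.outline_of('wrist','key_a')[:4]:
    p=np.argwhere(d['mask']); lo,hi=p.min(0),p.max(0)
    print(round(d['conf'],2),lo,hi,[round(float(np.ptp(p[p[:,0]==r][:,1])+1)) for r in range(lo[0]+2,hi[0],6)], 'tool xy of far end at .068:',np.round(M.T@(at(c,(lo[0],(lo[1]+hi[1])/2),.068)-o['position']),4),'near',np.round(M.T@(at(c,(hi[0],(lo[1]+hi[1])/2),.097)-o['position']),4))
E
python3 kk.py w12
```

```text
time: 26.67
position: [0.45, -0.0056, 0.1574]
tool_rot: [0.774, 0.633, 0.0, 0.0]
ft_force: [0.1, 0.1, -0.5]
grip_width: 0.0391
grip_force: 0.0
t 26.67 p [ 0.45   -0.0056  0.1574] x [0.199 0.98  0.   ] y [ 0.98  -0.199  0.001] z [ 0.001  0.    -1.   ] F [ 0.1  0.1 -0.5] w 0.0391 gf 0.0 q6 -0.06
0.83 [215 308] [278 324] [13, 14, 14, 14, 15, 16, 16, 16, 15, 16, 12] tool xy of far end at .068: [ 0.0074 -0.0028  0.0894] near [-0.0287 -0.0026  0.0604]
0.75 [151 310] [211 326] [15, 15, 16, 16, 16, 16, 16, 16, 16, 16] tool xy of far end at .068: [ 0.0525 -0.0013  0.0894] near [ 0.0176 -0.0012  0.0604]
```

View pics/w12.png

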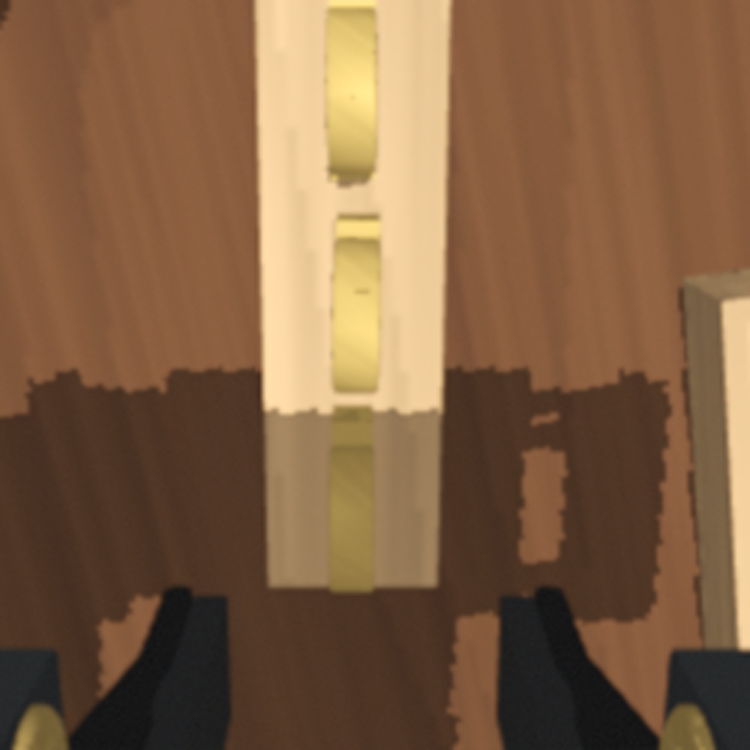

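Keys 1 and 2 stand in the stand at crop (90,351) and (310,356), key 3 at (510,352). Key 2's seating will be checked later. I take key 3 now.

```bash
python3 -m handwheel '[[-0.057,-0.0072,0,0],[-0.057,-0.0072,0,0],[-0.057,-0.0072,0.1,0],[-0.057,-0.0072,0.2,0],[-0.057,-0.0072,0.3,0],[-0.057,-0.0072,0.354,0],[-0.057,-0.0072,0.354,0],[-0.057,-0.0072,0.354,0],[-0.057,-0.0072,0.354,0]]' 45 && python3 -m handwheel '[[0,0,0,0],[0,0,0,0],[0,0,0,0],[0,0,0,0],[0,0,0,0],[0,0,0,0],[0,0,0,0]]' 0 25 && python3 -m handwheel '[[0,0,-0.05,0],[0,0,-0.1,0],[0,0,-0.2,0],[0,0,-0.3,0],[0,0,-0.4,0],[0,0,-0.5,0],[0,0,-0.5,0],[0,0,-0.5,0],[0,0,-0.5,0]]';python3 g.py 0.4495 0.2440 0.2 94.1
```

```text
time: 27.52
position: [0.4447, -0.0214, 0.0513]
tool_rot: [0.774, 0.633, -0.0, -0.0]
ft_force: [0.7, -0.3, 0.2]
grip_width: 0.039
grip_force: 0.0
time: 28.1
position: [0.4447, -0.0219, 0.0516]
tool_rot: [0.774, 0.633, 0.0, 0.0]
ft_force: [-0.4, 0.8, 3.1]
grip_width: 0.0097
grip_force: 25.0
time: 28.85
position: [0.4436, -0.0216, 0.2007]
tool_rot: [0.774, 0.633, -0.0, -0.001]
ft_force: [-0.7, 0.4, -0.2]
grip_width: 0.0095
grip_force: 25.0
t 28.85 p [ 0.4436 -0.0216  0.2007] x [0.198 0.98  0.   ] y [ 0.98  -0.198 -0.001] z [-0.001  0.    -1.   ] F [-0.7  0.4 -0.2] w 0.0095 gf 25.0 q6 -0.1
ROW [0.8716,-0.1560,0.0027,-0.0431] n=7
```

```bash
python3 -m handwheel '[[0.872,-0.156,0.003,-0.0431],[0.872,-0.156,0.003,-0.0431],[0.872,-0.156,0.003,-0.0431],[0.872,-0.156,0.003,-0.0431],[0.872,-0.156,0.003,-0.0431],[0.872,-0.156,0.003,-0.0431],[0.872,-0.156,0.003,-0.0431],[0.872,-0.156,0.003,-0.0431],[0.872,-0.156,0.003,-0.0431],[0.872,-0.156,0.003,-0.0431],[0.872,-0.156,0.1,-0.0431],[0.872,-0.156,0.2,-0.0431],[0.872,-0.156,0.297,-0.0431],[0.872,-0.156,0.297,-0.0431],[0.872,-0.156,0.297,-0.0431],[0.872,-0.156,0.297,-0.0431]]'; python3 sl.py w13
```

```text
time: 30.18
position: [0.4513, 0.2432, 0.113]
tool_rot: [0.682, 0.731, 0.0, 0.0]
ft_force: [-0.7, 0.1, -0.1]
grip_width: 0.01
grip_force: 25.0
t 30.18 p [0.4513 0.2432 0.113 ] x [-0.07   0.998  0.   ] y [0.998 0.07  0.001] z [ 0.001  0.    -1.   ] F [-0.7  0.1 -0.1] w 0.01 gf 25.0 q6 0.21
195 -
198 -
201 -
204 -
207 -
210 309 325 gap None
213 294 342 gap (np.int64(295), np.int64(302), 8)
216 292 342 gap (np.int64(314), np.int64(322), 9)
219 292 342 gap (np.int64(314), np.int64(321), 8)
222 293 341 gap (np.int64(314), np.int64(317), 4)
225 293 341 gap (np.int64(314), np.int64(315), 2)
228 293 329 gap (np.int64(314), np.int64(315), 2)
231 293 329 gap (np.int64(314), np.int64(315), 2)
234 293 329 gap (np.int64(314), np.int64(315), 2)
237 293 330 gap None
240 293 330 gap None
243 294 330 gap None
```

```bash
python3 -m handwheel '[[0.001,-0.006,0,0],[0.001,-0.006,0,0],[0.001,-0.006,0.01,0],[0.001,-0.006,0.02,0],[0.001,-0.006,0.03,0],[0.001,-0.006,0.04,0],[0.001,-0.006,0.05,0],[0.001,-0.006,0.06,0],[0.001,-0.006,0.067,0],[0.001,-0.006,0.067,0]]' &&python3 -m handwheel '[[0,0,0.007,0],[0,0,0.014,0],[0,0,0.021,0],[0,0,0.028,0],[0,0,0.035,0],[0,0,0.04,0],[0,0,0.04,0]]'
```

```text
time: 31.07
position: [0.4481, 0.2439, 0.0914]
tool_rot: [0.681, 0.732, -0.001, -0.0]
ft_force: [0.5, -0.9, -1.1]
grip_width: 0.0098
grip_force: 25.0
time: 31.65
position: [0.4483, 0.244, 0.0797]
tool_rot: [0.681, 0.732, -0.0, -0.0]
ft_force: [-0.3, -0.4, -0.8]
grip_width: 0.0101
grip_force: 25.0
```

```bash
python3 -m handwheel '[[0,0,0.007,0],[0,0,0.014,0],[0,0,0.021,0],[0,0,0.021,0]]' &&python3 -m handwheel '[[0,0,0.007,0],[0,0,0.014,0],[0,0,0.02,0],[0,0,0.02,0]]'
```

```text
time: 31.98
position: [0.4482, 0.244, 0.0733]
tool_rot: [0.681, 0.732, -0.0, -0.0]
ft_force: [0.1, -0.0, 0.3]
grip_width: 0.0098
grip_force: 25.0
time: 32.32
position: [0.4485, 0.244, 0.0674]
tool_rot: [0.681, 0.732, -0.0, -0.0]
ft_force: [-0.1, -1.0, -0.6]
grip_width: 0.0098
grip_force: 25.0
```

Key 3 passes where the others stopped, so I continue to the bottom.

```bash
python3 -m handwheel '[[0,0,0.01,0],[0,0,0.02,0],[0,0,0.028,0],[0,0,0.033,0],[0,0,0.033,0]]' &&python3 -m handwheel '[[0,0,0.004,0],[0,0,0.006,0],[0,0,0.006,0]]'
```

```text
time: 32.73
position: [0.4485, 0.244, 0.0577]
tool_rot: [0.681, 0.732, -0.0, -0.0]
ft_force: [0.1, -0.8, 0.5]
grip_width: 0.01
grip_force: 25.0
time: 32.98
position: [0.4486, 0.244, 0.0575]
tool_rot: [0.681, 0.732, 0.0, 0.0]
ft_force: [-3.2, -2.1, 12.7]
grip_width: 0.0097
grip_force: 25.0
```

It is fully in (origin about .058). Now I turn it anticlockwise.

```bash
python3 -m handwheel '[[0,0,-0.003,0],[0,0,-0.004,-0.02],[0,0,-0.004,-0.04],[0.0005,0.0005,-0.004,-0.06],[0.0005,0.0005,-0.004,-0.08],[0.001,0.001,-0.004,-0.1],[0.001,0.001,-0.004,-0.12],[0.001,0.001,-0.004,-0.12],[0.001,0.001,-0.004,-0.12]]'; python3 -c "
from h import *
o,M=st();print(o['moment'])"
```

```text
time: 33.73
position: [0.4494, 0.2444, 0.0576]
tool_rot: [0.365, 0.931, 0.0, 0.001]
ft_force: [1.2, -1.8, 4.5]
grip_width: 0.0099
grip_force: 25.0
t 33.73 p [0.4494 0.2444 0.0576] x [-0.733  0.68  -0.001] y [0.68  0.733 0.001] z [ 0.001  0.    -1.   ] F [ 1.2 -1.8  4.5] w 0.0099 gf 25.0 q6 -0.54
[-0.27527445 -0.28435737  0.06177457]
```

```bash
python3 -m handwheel '[[0,0,0,-0.02],[0,0,0,-0.04],[0,0,0,-0.06],[0.001,0.001,0,-0.08],[0.001,0.001,0,-0.1],[0.001,0.001,0,-0.11],[0.001,0.001,0,-0.115],[0.001,0.001,0,-0.115]]'; python3 -c "
from h import *
o,M=st();print(o['moment'],o['q'])
c=cam('top')
for d in vision.outline_of('top','tongue_tip')[:3]: print(d['conf'],d['point'])
print(proj(c,(.4505,.2445,.064)),proj(c,(.4505-.003,.2445+.042,.064)),proj(c,(.492,.2475,.064)))"
```

```text
time: 34.4
position: [0.4492, 0.2447, 0.0576]
tool_rot: [0.012, 1.0, -0.0, 0.0]
ft_force: [0.8, -2.6, 4.9]
grip_width: 0.0096
grip_force: 25.0
t 34.4 p [0.4492 0.2447 0.0576] x [-1.     0.025 -0.001] y [ 0.025  1.    -0.   ] z [ 0.001 -0.    -1.   ] F [ 0.8 -2.6  4.9] w 0.0096 gf 25.0 q6 -1.27
[-0.33792955 -0.17566952  0.00597657] [ 2.80259889e-01  5.91791633e-01  1.83361670e+00 -4.43822725e-04
  7.15380645e-01 -1.26551514e+00]
[254.24475284 227.30802687] [255.03707073 213.55525146] [240.7798538  226.85404825]
```

```bash
for i in 1; do python3 -m handwheel '[[0,0,0,-0.012],[0,0,0,-0.012]]' >/dev/null; python3 -c "
from h import *
o,M=st();print(o['moment'])"; python3 -m handwheel '[[0,0,0,-0.012],[0,0,0,-0.014],[0,0,0,-0.014]]' > /dev/null; python3 -c "
from h import *
o,M=st();print(o['moment'])"; done
```

```text
t 34.67 p [0.4492 0.2449 0.0576] x [-0.999 -0.05  -0.001] y [-0.05   0.999  0.001] z [ 0.001  0.001 -1.   ] F [-0.3 -1.7  4.7] w 0.0102 gf 25.3 q6 -1.34
[-0.3898749  -0.20517121 -0.44883026]
t 34.92 p [0.449  0.245  0.0575] x [-0.991 -0.135 -0.   ] y [-0.135  0.991  0.001] z [ 0.     0.001 -1.   ] F [-0.1 -2.   5.8] w 0.0111 gf 27.0 q6 -1.43
[-0.30492458 -0.13499838 -0.61036144]
```

The moment rises, so the latch is at its stop. I ease off, draw the key up and return it to slot 3.

```bash
python3 -m handwheel '[[0,0,0,0.019],[0,0,0,0.019],[0,0,-0.03,0.019],[0,0,-0.07,0.019],[0,0,-0.12,0.019],[0,0,-0.18,0.019],[0,0,-0.3,0.019],[0,0,-0.4,0.019],[0,0,-0.48,0.019],[0,0,-0.48,0.019]]'; python3 g.py 0.4445 -0.0217 0.2 78.6
```

```text
time: 35.75
position: [0.4517, 0.2463, 0.2063]
tool_rot: [-0.01, 1.0, 0.002, 0.005]
ft_force: [1.6, 0.6, -0.8]
grip_width: 0.0098
grip_force: 24.9
t 35.75 p [0.4517 0.2463 0.2063] x [-1.   -0.02 -0.01] y [-0.02   1.     0.003] z [ 0.01   0.004 -1.   ] F [ 1.6  0.6 -0.8] w 0.0098 gf 24.9 q6 -1.31
ROW [0.0423,-0.8926,0.0177,0.2849] n=15
```

```bash
python3 -m handwheel '[[0.042,-0.893,0.018,0.2849],[0.042,-0.893,0.018,0.2849],[0.042,-0.893,0.018,0.2849],[0.042,-0.893,0.018,0.2849],[0.042,-0.893,0.018,0.2849],[0.042,-0.893,0.018,0.2849],[0.042,-0.893,0.018,0.2849],[0.042,-0.893,0.018,0.2849],[0.042,-0.893,0.018,0.2849],[0.042,-0.893,0.018,0.2849],[0.042,-0.893,0.018,0.2849],[0.042,-0.893,0.018,0.2849],[0.042,-0.893,0.018,0.2849],[0.042,-0.893,0.018,0.2849],[0.042,-0.893,0.018,0.2849],[0.042,-0.893,0.018,0.2849],[0.042,-0.893,0.15,0.2849],[0.042,-0.893,0.29,0.2849],[0.042,-0.893,0.29,0.2849],[0.042,-0.893,0.29,0.2849]]'; python3 -m handwheel '[[0,0,0,0],[0,0,0,0]]'>/dev/null;python3 g.py 0.4445 -0.0217 0.052 78.6; cat > ss.py <<'E'
import sys
from h import *
c=cam('wrist');save(c,sys.argv[1]+'.png')
v=c['frame'].max(2).astype(int);h=cv2.cvtColor(c['frame'],cv2.COLOR_RGB2HSV)[...,1].astype(int)
for r in (205,211,217,220,223,226,229,232,238): print(r,' '.join('%d/%d'%(v[r,q],h[r,q]) for q in range(306,340,2)))
E
python3 ss.py w14
```

```text
time: 37.42
position: [0.4393, -0.0224, 0.1122]
tool_rot: [0.773, 0.634, -0.002, -0.004]
ft_force: [-0.2, -0.5, 0.4]
grip_width: 0.0102
grip_force: 24.9
t 37.58 p [ 0.4436 -0.0237  0.1164] x [ 0.196  0.981 -0.   ] y [ 0.981 -0.196  0.005] z [ 0.005 -0.001 -1.   ] F [ 0.6 -0.3  0.2] w 0.0098 gf 24.9 q6 -0.11
ROW [0.0072,0.0006,0.2148,0.0002] n=2
205 240/90 242/90 241/89 235/92 223/95 231/92 233/93 228/93 234/92 233/91 225/94 235/91 244/89 243/89 239/90 233/92 231/91
211 241/90 242/90 242/90 234/90 199/100 228/95 221/95 196/103 244/89 204/100 145/109 224/96 245/88 242/89 238/89 233/91 232/91
217 241/90 242/89 242/90 234/92 190/102 159/107 156/110 155/107 159/106 157/107 163/106 207/100 182/104 176/107 151/110 146/108 146/107
220 242/90 243/89 241/90 195/103 149/110 158/108 156/108 154/108 158/107 158/108 163/106 225/95 165/107 155/107 152/107 148/107 147/109
223 239/91 227/94 220/96 156/108 141/107 158/108 150/126 148/138 144/136 151/117 140/109 170/107 159/107 155/107 150/109 147/108 148/107
226 154/108 155/105 156/108 151/106 141/109 149/115 129/142 132/141 131/140 136/133 138/107 153/108 158/107 156/108 151/108 148/109 147/108
229 155/105 156/106 156/108 152/107 142/108 146/119 129/140 132/141 132/139 128/135 137/110 153/107 158/107 155/105 151/106 148/107 148/107
232 155/107 157/107 157/107 152/107 141/107 143/119 129/140 131/140 131/142 127/137 132/112 154/108 158/107 155/105 151/106 148/109 148/109
238 156/106 157/107 154/114 150/138 149/140 149/140 149/140 149/140 149/140 150/141 149/140 148/141 149/139 154/111 152/107 148/109 149/110
```

```bash
python3 -m handwheel '[[0.001,-0.0018,0,0],[0.001,-0.0018,0,0],[0.001,-0.0018,0.04,0],[0.001,-0.0018,0.07,0],[0.001,-0.0018,0.1,0],[0.001,-0.0018,0.13,0],[0.001,-0.0018,0.16,0],[0.001,-0.0018,0.18,0],[0.001,-0.0018,0.2,0],[0.001,-0.0018,0.213,0],[0.001,-0.0018,0.213,0],[0.001,-0.0018,0.213,0]]'
```

```text
time: 38.63
position: [0.4422, -0.023, 0.0509]
tool_rot: [0.774, 0.634, 0.001, 0.001]
ft_force: [0.8, 1.8, 3.9]
grip_width: 0.0097
grip_force: 25.0
```

```bash
python3 -m handwheel '[[0,0,0,0],[0,0,0,0],[0,0,0,0],[0,0,0,0],[0,0,-0.06,0],[0,0,-0.12,0],[0,0,-0.18,0],[0,0,-0.18,0]]' 40 >/dev/null; python3 -m handwheel '[[0,0,0,0],[0,0,0,0],[0,0,0,0],[0,0,0,0],[0,0,0,0],[0,0,0,0],[0,0,0.04,0],[0,0,0.07,0],[0,0,0.09,0],[0,0,0.09,0],[0,0,0.09,0]]' 0 25 | sed -n '2p;4p'; for i in 1 2 3 4; do python3 -m handwheel '[[0,0,0.005,0],[0,0,0.007,0],[0,0,0.007,0]]' | sed -n '2p;4p'; done
```

```text
position: [0.4412, -0.0228, 0.077]
ft_force: [-0.2, -1.1, 0.0]
position: [0.4417, -0.023, 0.0755]
ft_force: [-0.5, 0.2, 0.2]
position: [0.4415, -0.0229, 0.0732]
ft_force: [0.1, -0.2, 0.3]
position: [0.4417, -0.023, 0.0714]
ft_force: [-0.6, 1.0, 4.9]
position: [0.442, -0.023, 0.071]
ft_force: [-4.1, 0.3, 22.6]
```

```bash
python3 -m handwheel '[[0,0,-0.06,0],[0,0,-0.1,0],[0.08,0,-0.1,0],[0.16,0.003,-0.1,0],[0.16,0.003,-0.06,0],[0.16,0.003,-0.035,0],[0.16,0.003,-0.035,0],[0.16,0.003,-0.035,0]]' | sed -n '2p;4p'; for i in 1 2 3 4 5; do python3 -m handwheel '[[0,0,0.005,0],[0,0,0.007,0],[0,0,0.007,0]]' | sed -n '2p;4p'; done
```

```text
position: [0.4511, 0.0238, 0.0789]
ft_force: [0.2, 0.3, 0.6]
position: [0.4518, 0.0236, 0.0774]
ft_force: [0.4, 0.0, -0.3]
position: [0.4517, 0.0239, 0.0752]
ft_force: [0.6, -0.1, 0.6]
position: [0.4517, 0.024, 0.073]
ft_force: [-0.3, -0.1, 0.1]
position: [0.4522, 0.0239, 0.0714]
ft_force: [-0.9, 0.1, 4.5]
position: [0.4539, 0.0236, 0.0711]
ft_force: [-1.6, 0.0, 19.5]
```

Key 2 bottoms at the same height as key 3, so both are seated. Now for the cover.

```bash
python3 -m handwheel '[[0,0,-0.2,0],[0,0,-0.4,0],[0,0,-0.45,0],[0,0,-0.45,0]]' 80 >/dev/null; python3 g.py 0.535 0.24 0.2 94.1
```

```text
t 43.47 p [0.4555 0.0235 0.2094] x [0.196 0.981 0.   ] y [ 0.981 -0.196  0.011] z [ 0.011 -0.002 -1.   ] F [ 0.5 -0.4 -0.1] w 0.0196 gf 0.0 q6 0.0
ROW [0.7597,0.1178,0.0328,-0.0428] n=6
```

```bash
python3 -m handwheel '[[0.76,0.118,0.033,-0.0428],[0.76,0.118,0.033,-0.0428],[0.76,0.118,0.033,-0.0428],[0.76,0.118,0.033,-0.0428],[0.76,0.118,0.033,-0.0428],[0.76,0.118,0.033,-0.0428],[0.76,0.118,0.033,-0.0428],[0.76,0.118,0.033,-0.0428],[0.76,0.118,0.033,-0.0428],[0.76,0.118,0.033,-0.0428],[0.76,0.118,0.033,-0.0428]]' 80 >/dev/null; cat > kn.py <<'E'
from h import *
o,M=st();c=cam('wrist');save(c,'w15.png')
h=cv2.cvtColor(c['frame'],cv2.COLOR_RGB2HSV)
br=((h[...,0]>5)&(h[...,0]<25)&(h[...,1]>70)&(h[...,2]>60)).astype(np.uint8)
r0,c0=proj(c,(.548,.2515,.08)).round().astype(int);print(r0,c0)
n,l,s,ce=cv2.connectedComponentsWithStats(br)
for i in range(1,n):
    if 60<s[i][4]<6000: print(s[i],ce[i][::-1],'at .085',np.round(at(c,ce[i][::-1],.085),4))
for l in ('tongue_tip','cover'):
    for d in vision.outline_of('wrist',l)[:2]: print(l,round(d['conf'],2),np.round(d['point']),np.round(at(c,d['point'],.06),3))
E
python3 kn.py
```

```text
t 44.38 p [0.5309 0.2393 0.1941] x [-0.069  0.998 -0.   ] y [ 0.998  0.069 -0.001] z [-0.001 -0.    -1.   ] F [-0.3 -0.2 -0. ] w 0.0691 gf 0.0 q6 0.16
202 343
[ 198  175   49   43 1423] [198.12789881 221.7962052 ] at .085 [0.4562 0.2493 0.085 ]
[328 184  30  33 746] [200.59919571 341.91823056] at .085 [0.5467 0.2537 0.085 ]
[ 125  314   34   72 1239] [350.39063761 138.31719128] at .085 [0.3851 0.112  0.085 ]
tongue_tip 0.55 [188. 223.] [0.451 0.252 0.06 ]
cover 0.91 [188. 342.] [0.547 0.259 0.06 ]
cover 0.64 [118.  36.] [0.307 0.297 0.06 ]
```

```bash
python3 -m handwheel '[[0.04,0.057,0,0],[0.04,0.057,0.1,0],[0.04,0.057,0.2,0],[0.04,0.057,0.3,0],[0.04,0.057,0.4,0],[0.04,0.057,0.47,0],[0.04,0.057,0.515,0],[0.04,0.057,0.515,0],[0.04,0.057,0.515,0]]' | sed -n '2p;4p'; python3 -m handwheel '[[0,0,0,0],[0,0,0,0],[0,0,0,0],[0,0,0,0],[0,0,0,0],[0,0,0,0],[0,0,0,0],[0,0,0,0],[0,0,0,0]]' 0 45; python3 -m handwheel '[[0,0,-0.02,0],[0,0,-0.04,0],[0,0,-0.06,0],[0,0,-0.09,0],[0,0,-0.12,0],[0,0,-0.16,0],[0,0,-0.22,0],[0,0,-0.3,0],[0,0,-0.4,0],[0,0,-0.5,0],[0,0,-0.6,0],[0,0,-0.7,0],[0,0,-0.7,0],[0,0,-0.7,0]]'; python3 g.py 0.375 -0.22 0.25 60
```

```text
position: [0.5472, 0.2533, 0.0391]
ft_force: [-0.3, 0.1, 0.7]
time: 46.03
position: [0.547, 0.2537, 0.0396]
tool_rot: [0.682, 0.732, -0.0, -0.0]
ft_force: [-1.2, -0.0, 1.2]
grip_width: 0.0211
grip_force: 45.0
time: 47.2
position: [0.5487, 0.2541, 0.2526]
tool_rot: [0.682, 0.732, 0.003, 0.002]
ft_force: [0.6, -1.4, -3.8]
grip_width: 0.0208
grip_force: 45.0
t 47.2 p [0.5487 0.2541 0.2526] x [-0.071  0.997  0.001] y [0.997 0.071 0.006] z [ 0.006  0.001 -1.   ] F [ 0.6 -1.4 -3.8] w 0.0208 gf 45.0 q6 0.18
ROW [-1.5352,-0.6900,0.0028,0.0947] n=13
```

```bash
python3 -m handwheel '[[-0.1,-0.045,0,0.01],[-0.22,-0.1,0,0.02],[-0.34,-0.153,0,0.03],[-0.46,-0.207,0,0.04],[-0.58,-0.26,0,0.05],[-0.7,-0.315,0,0.06],[-0.82,-0.37,0,0.07],[-0.92,-0.413,0,0.08],[-1,-0.45,0,0.095],[-1,-0.45,0,0.095],[-1,-0.45,0,0.095]]' | sed -n '2p;4p'; python3 g.py 0.375 -0.22 0.25 60
```

```text
position: [0.4326, -0.0557, 0.2484]
ft_force: [-0.2, 0.3, -2.7]
t 48.12 p [ 0.4326 -0.0557  0.2484] x [ 0.504  0.863 -0.   ] y [ 0.863 -0.504 -0.003] z [-0.003  0.002 -1.   ] F [-0.2  0.3 -2.7] w 0.0211 gf 45.0 q6 0.14
ROW [-0.5698,0.1107,-0.0058,-0.0008] n=5
```

```bash
python3 -m handwheel '[[-0.12,0.023,0,0],[-0.25,0.048,0,0],[-0.38,0.073,0,0],[-0.5,0.097,0,0],[-0.57,0.11,0,0],[-0.57,0.11,0,0],[-0.57,0.11,0.1,0],[-0.57,0.11,0.2,0],[-0.57,0.11,0.3,0],[-0.57,0.11,0.4,0],[-0.57,0.11,0.5,0],[-0.57,0.11,0.58,0],[-0.57,0.11,0.64,0],[-0.57,0.11,0.67,0],[-0.57,0.11,0.69,0],[-0.57,0.11,0.7,0],[-0.57,0.11,0.7,0],[-0.57,0.11,0.7,0]]'; python3 -m handwheel '[[0,0,0.005,0],[0,0,0.008,0],[0,0,0.008,0]]'
```

```text
time: 49.62
position: [0.3774, -0.2193, 0.0399]
tool_rot: [0.866, 0.499, 0.0, 0.0]
ft_force: [0.6, -0.6, -3.0]
grip_width: 0.0206
grip_force: 45.0
time: 49.87
position: [0.3771, -0.2197, 0.0375]
tool_rot: [0.867, 0.499, 0.0, 0.0]
ft_force: [-0.4, 1.4, -3.4]
grip_width: 0.0211
grip_force: 45.0
```

```bash
python3 -m handwheel '[[0,0,0.005,0],[0,0,0.01,0],[0,0,0.013,0],[0,0,0.013,0],[0,0,0.013,0]]'| sed -n '2p;4p'; python3 -m handwheel '[[0,0,0.002,0],[0,0,0.002,0]]'| sed -n '2p;4p'
```

```text
position: [0.3771, -0.2198, 0.0335]
ft_force: [-0.5, 0.1, 2.0]
position: [0.3772, -0.2198, 0.0335]
ft_force: [-1.1, 0.4, 8.9]
```

```bash
python3 -m handwheel '[[0,0,-0.002,0],[0,0,-0.002,0],[0,0,-0.002,0],[0,0,-0.002,0],[0,0,-0.002,0],[0,0,-0.1,0],[0,0,-0.25,0],[0,0,-0.4,0],[0,0,-0.55,0],[0.14,0,-0.7,0],[0.28,0,-0.75,0],[0.42,0,-0.75,0],[0.55,0,-0.75,-0.02],[0.69,0,-0.75,-0.04],[0.83,0,-0.75,-0.06],[0.96,0,-0.75,-0.08],[0.96,0,-0.75,-0.095],[0.96,0,-0.75,-0.095],[0.96,0,-0.75,-0.095]]' 80 | sed -n '2p;5p'; python3 g.py 0.53 0.235 0.25 94.1
```

```text
position: [0.521, 0.0304, 0.257]
grip_width: 0.0698
t 52.03 p [0.521  0.0304 0.257 ] x [-0.072  0.997 -0.   ] y [ 0.997  0.072 -0.002] z [-0.002 -0.    -1.   ] F [ 0.5 -0.5  0.3] w 0.0698 gf 0.0 q6 -0.23
ROW [0.6780,0.0792,0.0231,0.0001] n=5
```

```bash
python3 -m handwheel '[[0.678,0.08,0.023,0],[0.678,0.08,0.023,0],[0.678,0.08,0.023,0],[0.678,0.08,0.023,0],[0.678,0.08,0.023,0],[0.678,0.08,0.023,0],[0.678,0.08,0.023,0],[0.678,0.08,0.023,0],[0.678,0.08,0.023,0]]' >/dev/null; cat > br.py <<'E'
from h import *
o,M=st();c=cam('wrist');save(c,'w16.png',(100,340,280,480),3)
for d in vision.outline_of('wrist','bar_1')[:8]:
    p=np.argwhere(d['mask']);w=np.array([at(c,q,.042)[:2] for q in p],np.float32);r=cv2.minAreaRect(w)
    print(round(d['conf'],2),np.round(d['point']),len(p),np.round(at(c,d['point'],.042),4)[:2],np.round(r[0],4),np.round(r[1],3),round(r[2],1))
E
python3 br.py
```

```text
t 52.78 p [0.5308 0.2319 0.2506] x [-0.068  0.998 -0.001] y [ 0.998  0.068 -0.001] z [-0.001 -0.001 -1.   ] F [0.7 0.2 0.3] w 0.0696 gf 0.0 q6 0.15
0.93 [201. 363.] 1374 [0.5747 0.2259] [0.5755 0.2263] [0.052 0.028] 2.0
0.84 [197. 302.] 1372 [0.5137 0.2251] [0.5109 0.2244] [0.049 0.029] 2.3
0.71 [145. 370.] 1436 [0.5758 0.2813] [0.5749 0.2827] [0.052 0.027] 6.9
```

View pics/w16.png

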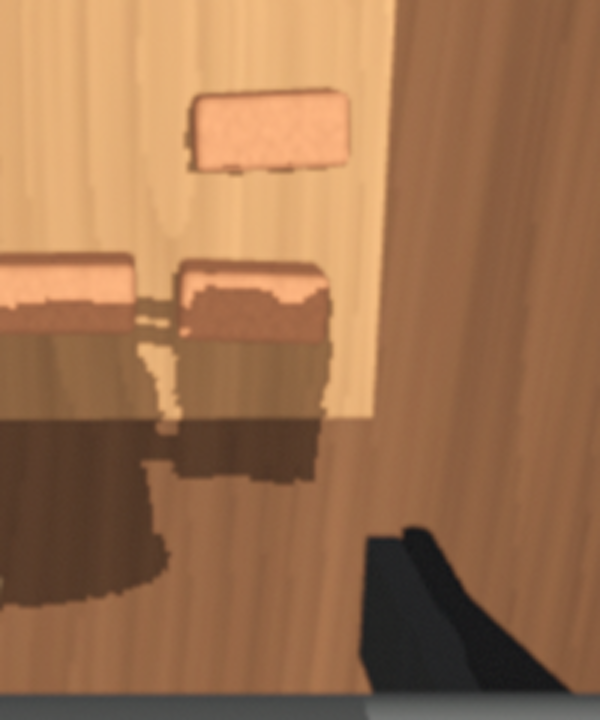

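Three bars are seen: (201,363), (197,302) and (145,370). The fourth place is empty. I pick the first one.

```bash
python3 g.py 0.5755 0.226 0.12 183
```

```text
t 52.88 p [0.5311 0.2322 0.2508] x [-0.068  0.998 -0.   ] y [ 0.998  0.068 -0.   ] z [-0. -0. -1.] F [ 0.1 -0.   0.1] w 0.0695 gf 0.0 q6 0.15
ROW [-0.0303,0.1464,0.4361,-0.2475] n=13
```

```bash
python3 -m handwheel '[[-0.03,0.146,0.436,-0.2475],[-0.03,0.146,0.436,-0.2475],[-0.03,0.146,0.436,-0.2475],[-0.03,0.146,0.436,-0.2475],[-0.03,0.146,0.436,-0.2475],[-0.03,0.146,0.436,-0.2475],[-0.03,0.146,0.436,-0.2475],[-0.03,0.146,0.436,-0.2475],[-0.03,0.146,0.436,-0.2475],[-0.03,0.146,0.436,-0.2475],[-0.03,0.146,0.436,-0.2475],[-0.03,0.146,0.436,-0.2475],[-0.03,0.146,0.436,-0.2475],[-0.03,0.146,0.436,-0.2475],[-0.03,0.146,0.436,-0.2475],[-0.03,0.146,0.436,-0.2475],[-0.03,0.146,0.436,-0.2475]]' 45|sed -n '2p;5p'; cat > b2.py <<'E'
from h import *
o,M=st();c=cam('wrist');save(c,'w17.png')
for l in ('bar_1',):
  for d in vision.outline_of('wrist',l)[:6]:
    p=np.argwhere(d['mask']);w=np.array([at(c,q,.042)[:2] for q in p],np.float32);r=cv2.minAreaRect(w)
    print(round(d['conf'],2),np.round(d['point']),len(p),np.round(r[0],4),np.round(r[1],3),round(r[2],1),'tool',np.round(M.T@(np.array([*r[0],.042])-o['position']),4))
E
python3 b2.py; python3 g.py 0.5755 0.226 -0.01 183
```

```text
position: [0.5754, 0.2278, 0.12]
grip_width: 0.0391
t 54.3 p [0.5754 0.2278 0.12  ] x [-0.999 -0.054 -0.   ] y [-0.054  0.999  0.   ] z [ 0.  0. -1.] F [-0.1  0.4  0.8] w 0.0391 gf 0.0 q6 -1.43
0.91 [223. 314.] 2561 [0.5736 0.2238] [0.054 0.024] 2.1 tool [ 0.002 -0.004  0.078]
0.76 [225. 399.] 2867 [0.5736 0.2799] [0.055 0.028] 5.4 tool [-0.001   0.0521  0.078 ]
0.74 [134. 363.] 45450 [0.5207 0.2473] [0.176 0.142] 4.3 tool [0.0535 0.0224 0.078 ]
0.61 [130. 318.] 2874 [0.5113 0.2221] [0.05  0.024] 4.6 tool [ 0.0643 -0.0023  0.078 ]
0.19 [262.  18.] 6754 [0.6391 0.0116] [0.03  0.203] 86.0 tool [-0.052  -0.2193  0.078 ]
t 54.4 p [0.5753 0.2281 0.12  ] x [-0.999 -0.055 -0.   ] y [-0.055  0.999 -0.   ] z [ 0. -0. -1.] F [ 1.  -0.4  0.2] w 0.0395 gf 0.0 q6 -1.43
ROW [-0.0003,-0.0070,0.4334,0.0004] n=4
```

```bash
python3 -m handwheel '[[0.003,-0.012,0.1,0],[0.003,-0.012,0.2,0],[0.003,-0.012,0.3,0],[0.003,-0.012,0.36,0],[0.003,-0.012,0.4,0],[0.003,-0.012,0.43,0],[0.003,-0.012,0.43,0],[0.003,-0.012,0.43,0]]'|sed -n '2p;4p'; python3 -m handwheel '[[0,0,0,0],[0,0,0,0],[0,0,0,0],[0,0,0,0],[0,0,0,0],[0,0,0,0]]' 0 20; python3 -m handwheel '[[0,0,-0.1,0],[0,0,-0.2,0],[0,0,-0.35,0],[0,0,-0.5,0],[0,0,-0.65,0],[0,0,-0.8,0],[0,0,-0.9,0],[0,0,-0.9,0],[0,0,-0.9,0]]'; python3 g.py 0.55 -0.075 0.26 176
```

```text
position: [0.575, 0.2248, -0.0087]
ft_force: [0.5, 1.0, 0.7]
time: 55.57
position: [0.5754, 0.2248, -0.0079]
tool_rot: [-0.028, 1.0, 0.0, 0.001]
ft_force: [-0.9, -0.2, 5.7]
grip_width: 0.0241
grip_force: 20.0
time: 56.32
position: [0.5762, 0.2251, 0.2645]
tool_rot: [-0.028, 1.0, 0.001, 0.004]
ft_force: [-0.4, -0.6, -1.3]
grip_width: 0.0239
grip_force: 20.0
t 56.32 p [0.5762 0.2251 0.2645] x [-0.998 -0.055 -0.007] y [-0.055  0.998  0.001] z [ 0.007  0.002 -1.   ] F [-0.4 -0.6 -1.3] w 0.0239 gf 20.0 q6 -1.43
ROW [0.1429,-0.9939,0.0129,0.0199] n=8
```

```bash
python3 -m handwheel '[[-0.05,-0.99,-0.05,0.02],[-0.05,-0.99,-0.05,0.02],[-0.05,-0.99,-0.05,0.02],[-0.05,-0.99,-0.05,0.02],[-0.05,-0.99,-0.05,0.02],[-0.05,-0.99,-0.05,0.02],[-0.05,-0.99,-0.05,0.02],[-0.05,-0.99,-0.05,0.02],[-0.05,-0.99,-0.05,0.02],[-0.05,-0.99,-0.05,0.02],[-0.05,-0.99,-0.05,0.02],[-0.05,-0.99,-0.05,0.02]]'|sed -n '2p;4p'; cat > bk.py <<'E'
from h import *
import sys
o,M=st();c=cam('wrist');save(c,sys.argv[1]+'.png')
for l,z in (('basket',.04),('basket_grip',.159),('basket_bail',.115)):
  for d in vision.outline_of('wrist',l)[:3]:
    p=np.argwhere(d['mask']);w=np.array([at(c,q,z)[:2] for q in p],np.float32);r=cv2.minAreaRect(w)
    print(l,round(d['conf'],2),np.round(d['point']),len(p),p.min(0),p.max(0),np.round(r[0],4),np.round(r[1],3),round(r[2],1))
t=cam('top')
for l,z in (('basket',.04),):
  for d in vision.outline_of('top',l)[:2]:
    p=np.argwhere(d['mask']);w=np.array([at(t,q,z)[:2] for q in p],np.float32);r=cv2.minAreaRect(w)
    print('top',round(d['conf'],2),np.round(d['point']),len(p),np.round(r[0],4),np.round(r[1],3),round(r[2],1))
h=cv2.cvtColor(c['frame'],cv2.COLOR_RGB2HSV)
print('grip block colour scan')
m=((h[...,0]<=14)&(h[...,1]>120)&(h[...,2]>120)).astype(np.uint8)
n,lab,s,ce=cv2.connectedComponentsWithStats(m)
for i in range(1,n):
    if s[i][4]>150: print(s[i],np.round(at(c,ce[i][::-1],.15),4))
E
python3 bk.py w18
```

```text
position: [0.6053, -0.0689, 0.2751]
ft_force: [0.4, 0.3, -0.5]
t 57.32 p [ 0.6053 -0.0689  0.2751] x [-0.998  0.068  0.002] y [0.068 0.998 0.001] z [-0.002  0.001 -1.   ] F [ 0.4  0.3 -0.5] w 0.0236 gf 20.0 q6 -1.8
basket 0.56 [193. 323.] 18060 [123 249] [301 392] [ 0.6403 -0.0704] [0.158 0.199] 86.1
basket_grip 0.71 [193. 320.] 18028 [122 249] [301 391] [ 0.6069 -0.068 ] [0.113 0.144] 84.4
basket_bail 0.63 [191. 323.] 18365 [122 248] [301 392] [ 0.6193 -0.0697] [0.131 0.165] 86.6
top 0.55 [212. 349.] 234 [ 0.6424 -0.0858] [0.239 0.073] 27.0
grip block colour scan
[    0     0   263   330 55949] [ 0.5671 -0.2316  0.15  ]
[312   0  12  19 171] [ 0.4593 -0.0609  0.15  ]
[  309     0   331   316 57797] [0.5854 0.0613 0.15  ]
[ 572   44   63   58 1704] [0.5146 0.1465 0.15  ]
[ 220   52   73   79 4143] [ 0.5109 -0.111   0.15  ]
[545  57   9 117 363] [0.5444 0.1091 0.15  ]
[622 109  18  52 289] [0.5603 0.1704 0.15  ]
[ 290  240   62   91 5336] [ 0.6705 -0.0724  0.15  ]
[539 317  95  14 277] [0.7235 0.1601 0.15  ]
[  23  368   82   57 3763] [ 0.7657 -0.3182  0.15  ]
[ 270  369  103   38 3049] [ 0.7747 -0.0794  0.15  ]
[ 541  369   77   58 2846] [0.8016 0.1615 0.15  ]
```

```bash
cat > bm.py <<'E'
from h import *
def basket(cn='wrist'):
    o,M=st();c=cam(cn)
    d=vision.outline_of(cn,'basket')[0];m=d['mask'];p=np.argwhere(m);print(round(d['conf'],2),p.min(0),p.max(0))
    top=p[:,0].min()
    L=[];Rr=[]
    for r in range(top+10,top+90,4):
        q=np.where(m[r])[0];L.append(at(c,(r,q.min()-.5),.04));Rr.append(at(c,(r,q.max()+.5),.04))
    qs=np.where(m[top+25])[0];T=[]
    for k in range(qs.min()+12,qs.max()-12,4):
        r=np.where(m[:,k])[0].min();T.append(at(c,(r-.5,k),.04))
    L,Rr,T=map(np.array,(L,Rr,T))
    def med(a,x,y): # robust line y=ax+b
        for _ in range(4):
            k=np.polyfit(x,y,1);e=abs(np.polyval(k,x)-y);g=e<=max(.0015,np.percentile(e,75));x,y=x[g],y[g]
        return k
    kl,kr=med(0,L[:,0],L[:,1]),med(0,Rr[:,0],Rr[:,1]);kt=med(0,T[:,1],T[:,0])
    yaw=np.arctan((kl[0]+kr[0])/2)
    # near edge middle
    x=.53
    for _ in range(5):
        ym=(np.polyval(kl,x)+np.polyval(kr,x))/2;x=np.polyval(kt,ym)
    near=np.array([x,ym]);u=np.array([np.cos(yaw),np.sin(yaw)])
    print('width',abs(np.polyval(kl,x)-np.polyval(kr,x))*np.cos(yaw),'yaws',np.degrees([np.arctan(kl[0]),np.arctan(kr[0]),-np.arctan(kt[0])]),'near mid',near,'centre',near+.108*u)
if __name__=='__main__': basket()
E
python3 bm.py
```

```text
t 57.62 p [ 0.606  -0.0703  0.2761] x [-0.998  0.069 -0.   ] y [0.069 0.998 0.   ] z [ 0. -0. -1.] F [-0.8 -0.4 -0.6] w 0.0243 gf 20.0 q6 -1.8
0.75 [121 250] [302 393]
width 0.13644855556871147 yaws [-3.85584394 -3.76160854 -3.18687273] near mid [ 0.54015766 -0.06434111] centre [ 0.64791913 -0.07151511]
```

```bash
python3 g.py 0.588 -0.0376 -0.009 176.3
```

```text
t 57.72 p [ 0.606  -0.0707  0.2761] x [-0.998  0.07  -0.   ] y [ 0.07   0.998 -0.   ] z [ 0. -0. -1.] F [-0.5 -0.3  0.1] w 0.0243 gf 20.0 q6 -1.8
ROW [0.0678,0.1060,0.9503,-0.0008] n=7
```

```bash
python3 -m handwheel '[[0.068,0.105,0,0],[0.068,0.105,0,0],[0.068,0.105,0.13,0],[0.068,0.105,0.26,0],[0.068,0.105,0.4,0],[0.068,0.105,0.53,0],[0.068,0.105,0.66,0],[0.068,0.105,0.78,0],[0.068,0.105,0.86,0],[0.068,0.105,0.91,0],[0.068,0.105,0.94,0],[0.068,0.105,0.95,0],[0.068,0.105,0.95,0],[0.068,0.105,0.95,0]]'|sed -n '2p;4p';  python3 -m handwheel '[[0,0,0,0],[0,0,0,0],[0,0,0,0],[0,0,-0.1,0],[0,0,-0.25,0],[0,0,-0.4,0],[0,0,-0.55,0],[0,0,-0.7,0],[0,0,-0.85,0],[0,0,-0.85,0],[0,0,-0.85,0]]' 38|sed -n '2p;4p'; python3 g.py 0.5750 0.2815 0.2 184.5
```

```text
position: [0.5889, -0.0384, -0.008]
ft_force: [0.1, 0.2, -1.1]
position: [0.5913, -0.039, 0.2528]
ft_force: [0.2, -0.4, 0.8]
t 59.8 p [ 0.5913 -0.039   0.2528] x [-0.997  0.07  -0.013] y [ 0.07   0.998 -0.002] z [ 0.013 -0.003 -1.   ] F [ 0.2 -0.4  0.8] w 0.0333 gf 0.0 q6 -1.75
ROW [0.1313,1.0623,0.1715,-0.0237] n=8
```

```bash
python3 g.py 0.512 0.223 0.12 184 | tail -1
```

```text
ROW [0.3306,0.8537,0.4361,-0.0223] n=8
```

```bash
python3 -m handwheel '[[0.33,0.854,0,-0.022],[0.33,0.854,0,-0.022],[0.33,0.854,0,-0.022],[0.33,0.854,0,-0.022],[0.33,0.854,0,-0.022],[0.33,0.854,0,-0.022],[0.33,0.854,0,-0.022],[0.33,0.854,0.1,-0.022],[0.33,0.854,0.2,-0.022],[0.33,0.854,0.3,-0.022],[0.33,0.854,0.42,-0.022],[0.33,0.854,0.42,-0.022],[0.33,0.854,0.42,-0.022],[0.33,0.854,0.42,-0.022],[0.33,0.854,0.42,-0.022]]' 45|sed -n '2p;5p'; python3 b2.py;
```

```text
position: [0.5087, 0.2246, 0.122]
grip_width: 0.0392
t 61.05 p [0.5087 0.2246 0.122 ] x [-0.998 -0.068 -0.004] y [-0.068  0.998  0.001] z [ 0.004  0.001 -1.   ] F [-0.   0.1  0.4] w 0.0392 gf 0.0 q6 -1.42
0.87 [287. 400.] 455 [0.5506 0.2828] [0.037 0.016] 50.4 tool [-0.0453  0.0552  0.0802]
0.68 [287.   1.] 82 [ 0.5661 -0.004 ] [0.003 0.023] 80.6 tool [-0.0414 -0.232   0.08  ]
0.59 [226. 314.] 2486 [0.5089 0.222 ] [0.054 0.024] 4.4 tool [ 0.0003 -0.0026  0.08  ]
```

```bash
python3 -m handwheel '[[0,-0.0085,0.1,0],[0,-0.0085,0.2,0],[0,-0.0085,0.3,0],[0,-0.0085,0.36,0],[0,-0.0085,0.4,0],[0,-0.0085,0.43,0],[0,-0.0085,0.43,0],[0,-0.0085,0.43,0]]'|sed -n '2p;4p'; python3 -m handwheel '[[0,0,0,0],[0,0,0,0],[0,0,0,0],[0,0,0,0],[0,0,0,0],[0,0,0,0]]' 0 20 | tail -3; python3 -m handwheel '[[0,0,-0.1,0],[0,0,-0.2,0],[0,0,-0.35,0],[0,0,-0.5,0],[0,0,-0.65,0],[0,0,-0.8,0],[0,0,-0.9,0],[0,0,-0.9,0],[0,0,-0.9,0]]' | tail -2; python3 g.py 0.5842 -0.0974 0.26 176.3
```

```text
position: [0.508, 0.2219, -0.0083]
ft_force: [0.4, -0.1, -0.1]
ft_force: [-0.4, 0.7, 6.5]
grip_width: 0.0239
grip_force: 20.0
grip_width: 0.0241
grip_force: 20.0
t 63.07 p [0.5089 0.2222 0.2641] x [-0.998 -0.068 -0.007] y [-0.068  0.998  0.001] z [ 0.007  0.002 -1.   ] F [ 0.1 -0.3 -0.7] w 0.0241 gf 20.0 q6 -1.43
ROW [-0.1778,-1.0800,0.0140,0.0211] n=8
```

```bash
python3 -m handwheel '[[-0.2,-1,-0.04,0.0211],[-0.2,-1,-0.04,0.0211],[-0.2,-1,-0.04,0.0211],[-0.2,-1,-0.04,0.0211],[-0.2,-1,-0.04,0.0211],[-0.2,-1,-0.04,0.0211],[-0.2,-1,-0.04,0.0211],[-0.2,-1,-0.04,0.0211],[-0.2,-1,-0.04,0.0211],[-0.2,-1,-0.04,0.0211],[-0.2,-1,-0.04,0.0211],[-0.2,-1,-0.04,0.0211]]'|sed -n '2p;4p'; python3 bm.py;python3 g.py 0.5842 -0.0974 -0.008 176.3
```

```text
position: [0.5865, -0.0715, 0.272]
ft_force: [0.6, 1.0, -0.1]
t 64.07 p [ 0.5865 -0.0715  0.272 ] x [-0.998  0.063  0.002] y [0.063 0.998 0.001] z [-0.002  0.001 -1.   ] F [ 0.6  1.  -0.1] w 0.0235 gf 20.0 q6 -1.82
0.81 [140 253] [304 394]
width 0.13665530383023583 yaws [-3.67064699 -3.83671172 -3.70955236] near mid [ 0.53846065 -0.06417475] centre [ 0.64622896 -0.07124523]
t 64.17 p [ 0.5869 -0.0717  0.2727] x [-0.998  0.062  0.001] y [0.062 0.998 0.   ] z [-0.001  0.001 -1.   ] F [0.6 1.1 0.1] w 0.0239 gf 20.0 q6 -1.82
ROW [0.0029,-0.0864,0.9357,0.0003] n=7
```

```bash
python3 -m handwheel '[[0.005,-0.086,0,0],[0.005,-0.086,0,0],[0.005,-0.086,0.13,0],[0.005,-0.086,0.26,0],[0.005,-0.086,0.4,0],[0.005,-0.086,0.53,0],[0.005,-0.086,0.66,0],[0.005,-0.086,0.78,0],[0.005,-0.086,0.86,0],[0.005,-0.086,0.91,0],[0.005,-0.086,0.93,0],[0.005,-0.086,0.936,0],[0.005,-0.086,0.936,0],[0.005,-0.086,0.936,0]]'|sed -n '2p;4p';  python3 -m handwheel '[[0,0,0,0],[0,0,0,0],[0,0,0,0],[0,0,-0.1,0],[0,0,-0.25,0],[0,0,-0.4,0],[0,0,-0.55,0],[0,0,-0.7,0],[0,0,-0.85,0],[0,0,-0.85,0],[0,0,-0.85,0]]' 38|sed -n '2p;4p'; python3 g.py 0.575 0.2 0.25 94
```

```text
position: [0.5855, -0.0992, -0.0065]
ft_force: [-0.8, -0.5, -0.6]
position: [0.5877, -0.1003, 0.2539]
ft_force: [-0.7, -0.1, -0.7]
t 66.25 p [ 0.5877 -0.1003  0.2539] x [-0.998  0.064 -0.013] y [ 0.064  0.998 -0.004] z [ 0.012 -0.005 -1.   ] F [-0.7 -0.1 -0.7] w 0.0334 gf 0.0 q6 -1.86
ROW [0.1068,0.9961,0.0079,0.2286] n=12
```

```bash
python3 -m handwheel '[[0,0.1,0,0.02],[0,0.2,0,0.04],[0,0.3,0,0.06],[0.02,0.4,0,0.08],[0.04,0.5,0,0.1],[0.05,0.6,0,0.12],[0.06,0.7,0,0.14],[0.06,0.8,0,0.16],[0.06,0.9,0,0.18],[0.06,1,0,0.2],[0.06,1,0,0.22],[0.06,1,0,0.24],[0.06,1,0,0.26],[0.06,1,0,0.28],[0.06,1,0,0.3],[0.06,1,0,0.32],[0.06,1,0,0.34],[0.06,1,0,0.36],[0.06,1,0,0.38],[0.06,1,0,0.39]]' 45|sed -n '2p;4p'; python3 g.py 0.575 0.281 0.12 5
```

```text
position: [0.5846, 0.2011, 0.2456]
ft_force: [0.9, -0.5, 0.6]
t 67.92 p [0.5846 0.2011 0.2456] x [ 0.813  0.582 -0.003] y [ 0.582 -0.813 -0.001] z [-0.003 -0.    -1.   ] F [ 0.9 -0.5  0.6] w 0.0391 gf 0.0 q6 1.1
ROW [0.1299,-0.2346,0.4188,0.0849] n=5
```

```bash
python3 -m handwheel '[[0.13,-0.234,0.1,0.085],[0.13,-0.234,0.2,0.085],[0.13,-0.234,0.3,0.085],[0.13,-0.234,0.4,0.085],[0.13,-0.234,0.41,0.085],[0.13,-0.234,0.41,0.085],[0.13,-0.234,0.41,0.085],[0.13,-0.234,0.41,0.085],[0.13,-0.234,0.41,0.085]]' 45|sed -n '2p;5p'; python3 b2.py
```

```text
position: [0.5774, 0.2812, 0.1257]
grip_width: 0.0391
t 68.67 p [0.5774 0.2812 0.1257] x [0.996 0.093 0.003] y [ 0.093 -0.996 -0.001] z [ 0.003  0.001 -1.   ] F [-0.3  1.6 -0.5] w 0.0391 gf 0.0 q6 1.76
0.81 [225. 321.] 2424 [0.5787 0.2825] [0.054 0.024] 6.5 tool [ 0.0012 -0.0011  0.0837]
```

```bash
python3 -m handwheel '[[0,-0.003,0.1,0],[0,-0.003,0.2,0],[0,-0.003,0.3,0],[0,-0.003,0.37,0],[0,-0.003,0.41,0],[0,-0.003,0.442,0],[0,-0.003,0.442,0],[0,-0.003,0.442,0]]'|sed -n '2p;4p'; python3 -m handwheel '[[0,0,0,0],[0,0,0,0],[0,0,0,0],[0,0,0,0],[0,0,0,0],[0,0,0,0]]' 0 20 | tail -3; python3 -m handwheel '[[0,0,-0.1,0],[0,0,-0.2,0],[0,0,-0.35,0],[0,0,-0.5,0],[0,0,-0.65,0],[0,0,-0.8,0],[0,0,-0.9,0],[0,0,-0.9,0],[0,0,-0.9,0]]' | tail -2; python3 g.py 0.706 -0.0752 0.265 -3.7
```

```text
position: [0.5769, 0.2822, -0.0077]
ft_force: [-0.1, 0.2, -0.8]
ft_force: [-0.4, 0.2, 5.9]
grip_width: 0.0239
grip_force: 20.0
grip_width: 0.0237
grip_force: 20.0
t 70.68 p [0.5778 0.2827 0.2653] x [0.996 0.093 0.008] y [ 0.093 -0.996 -0.002] z [ 0.007  0.002 -1.   ] F [-0.4 -0.2 -1.2] w 0.0237 gf 20.0 q6 1.76
ROW [0.3151,1.2274,0.0016,0.0250] n=10
```

```bash
python3 -m handwheel '[[0.2,0.6,-0.05,0.025],[0.2,0.6,-0.05,0.025],[0.2,0.6,-0.05,0.025],[0.2,0.6,-0.05,0.025],[0.2,0.6,-0.05,0.025],[0.3,1,-0.05,0.025],[0.3,1,-0.05,0.025],[0.3,1,-0.05,0.025],[0.3,1,-0.05,0.025],[0.3,1,-0.05,0.025]]'|sed -n '2p;4p'; python3 g.py 0.7075 -0.0752 -0.0085 -3.7
cat > tp.py <<'E'
from h import *
t=cam('top')
for l,z in (('basket',.04),('bar_1',.03)):
  for d in vision.outline_of('top',l)[:4]:
    p=np.argwhere(d['mask']);w=np.array([at(t,q,z)[:2] for q in p],np.float32);r=cv2.minAreaRect(w)
    print(l,round(d['conf'],2),np.round(d['point']),len(p),np.round(r[0],4),np.round(r[1],3),round(r[2],1))
E
python3 tp.py
```

```text
position: [0.6924, -0.011, 0.2728]
ft_force: [-1.7, -0.1, -1.2]
t 71.52 p [ 0.6924 -0.011   0.2728] x [ 0.998 -0.069 -0.006] y [-0.069 -0.998 -0.001] z [-0.006  0.001 -1.   ] F [-1.7 -0.1 -1.2] w 0.0237 gf 20.0 q6 1.46
ROW [0.0706,0.2109,0.9372,-0.0007] n=7
basket 0.6 [195. 340.] 2077 [ 0.6444 -0.0887] [0.12  0.226] 84.0
bar_1 0.7 [213. 340.] 127 [ 0.5877 -0.1019] [0.052 0.022] 0.3
bar_1 0.63 [217. 320.] 150 [ 0.5884 -0.0418] [0.055 0.028] 0.5
```

```bash
python3 -m handwheel '[[0.075,0.211,0,0],[0.075,0.211,0,0],[0.075,0.211,0,0],[0.075,0.211,0,0]]'|sed -n '2p'; python3 g.py 0.7085 -0.0752 -0.008 -3.7
```

```text
position: [0.7114, -0.0723, 0.2758]
t 72.0 p [ 0.7114 -0.0723  0.2758] x [ 0.998 -0.065 -0.001] y [-0.065 -0.998 -0.001] z [-0.001  0.001 -1.   ] F [ 0.1 -0.5 -0.7] w 0.0236 gf 20.0 q6 1.38
ROW [-0.0075,0.0112,0.9460,-0.0000] n=7
```

```bash
python3 -m handwheel '[[-0.006,0.011,0.13,0],[-0.006,0.011,0.26,0],[-0.006,0.011,0.4,0],[-0.006,0.011,0.53,0],[-0.006,0.011,0.66,0],[-0.006,0.011,0.78,0],[-0.006,0.011,0.86,0],[-0.006,0.011,0.91,0],[-0.006,0.011,0.94,0],[-0.006,0.011,0.945,0],[-0.006,0.011,0.945,0],[-0.006,0.011,0.945,0]]'|sed -n '2p;4p';  python3 -m handwheel '[[0,0,0,0],[0,0,0,0],[0,0,0,0],[0,0,-0.1,0],[0,0,-0.25,0],[0,0,-0.4,0],[0,0,-0.55,0],[0,0,-0.7,0],[0,0,-0.85,0],[0,0,-0.85,0],[0,0,-0.85,0],[0,0,-0.85,0]]' 38|sed -n '2p;4p'; python3 tp.py; python3 g.py 0.648 -0.075 0.3 86.3
```

```text
position: [0.7115, -0.0761, -0.0048]
ft_force: [-0.5, 0.6, -0.1]
position: [0.7103, -0.0764, 0.2505]
ft_force: [-1.1, 0.9, -0.8]
t 74.15 p [ 0.7083 -0.0759  0.2457] x [ 0.998 -0.065 -0.004] y [-0.065 -0.998 -0.001] z [-0.004  0.001 -1.   ] F [ 0.  -0.1 -0.2] w 0.0325 gf 0.0 q6 1.37
ROW [-0.2015,0.0099,-0.1800,-0.2500] n=13
```

Bars are in. Next I go above the scale's hook and measure it from close by.

```bash
python3 -m handwheel '[[0,0,-0.12,0],[0,0,-0.24,-0.02],[-0.1,0,-0.35,-0.04],[-0.2,0.1,-0.35,-0.06],[-0.3,0.2,-0.35,-0.08],[-0.38,0.3,-0.35,-0.1],[-0.44,0.4,-0.35,-0.12],[-0.5,0.5,-0.35,-0.14],[-0.56,0.6,-0.35,-0.16],[-0.6,0.7,-0.35,-0.18],[-0.6,0.8,-0.35,-0.2],[-0.6,0.9,-0.35,-0.22],[-0.6,0.92,-0.35,-0.24],[-0.6,0.92,-0.35,-0.26],[-0.6,0.92,-0.35,-0.288],[-0.6,0.92,-0.35,-0.288],[-0.6,0.92,-0.35,-0.288],[-0.6,0.92,-0.35,-0.288]]' 50 | sed -n '2p;4p'; cat > hk.py <<'E'
from h import *
o,M=st();c=cam('wrist');save(c,'hk.png')
for l in ('hook',):
  for d in vision.outline_of('wrist',l)[:3]:
    p=np.argwhere(d['mask']);print(l,round(d['conf'],2),np.round(d['point']),len(p),p.min(0),p.max(0))
    w=np.array([at(c,q,.255)[:2] for q in p],np.float32);r=cv2.minAreaRect(w);print(np.round(r[0],4),np.round(r[1],3),round(r[2],1),np.round(cv2.boxPoints(r),4).tolist())
t=cam('top')
for d in vision.outline_of('top','hook')[:2]:
    p=np.argwhere(d['mask']);w=np.array([at(t,q,.255)[:2] for q in p],np.float32);r=cv2.minAreaRect(w);print('top',round(d['conf'],2),np.round(r[0],4),np.round(r[1],3),round(r[2],1),p.min(0),p.max(0),np.round(cv2.boxPoints(r),4).tolist())
E
python3 hk.py
```

```text
position: [0.5118, -0.3396, 0.3512]
ft_force: [-0.5, 0.3, 0.4]
t 75.65 p [ 0.5118 -0.3396  0.3512] x [-0.171  0.985  0.003] y [ 0.985  0.171 -0.002] z [-0.003  0.002 -1.   ] F [-0.5  0.3  0.4] w 0.0431 gf 0.0 q6 -0.94
hook 0.68 [206. 493.] 4415 [190 386] [221 639]
[ 0.649  -0.3017] [0.187 0.023] 10.6 [[0.5551000237464905, -0.3075999915599823], [0.5594000220298767, -0.3301999866962433], [0.742900013923645, -0.29580000042915344], [0.7386000156402588, -0.27309998869895935]]
top 0.97 [ 0.6886 -0.3007] [0.249 0.018] 6.9 [120 409] [206 426] [[0.5641000270843506, -0.3068999946117401], [0.5662000179290771, -0.32440000772476196], [0.8131999969482422, -0.2944999933242798], [0.8111000061035156, -0.2770000100135803]]
```

```bash
cat > hp.py <<'E'
from h import *
o,M=st();c=cam('wrist');d=vision.outline_of('wrist','hook')[0];m=d['mask'];g=cv2.cvtColor(c['frame'],cv2.COLOR_RGB2GRAY)
for q in range(378,470,2):
    r=np.where(m[:,q])[0]
    if len(r): print(q,r.min(),r.max(),g[r.min()+3:r.max()-2:4,q].tolist())
    else: print(q,'-',g[200:215:4,q].tolist())
for q in (500,550,600,630):
    r=np.where(m[:,q])[0];print(q,r.min(),r.max(),at(c,((r.min()+r.max())/2,q),.25))
E
python3 hp.py
```

```text
t 75.85 p [ 0.5122 -0.3398  0.3526] x [-0.173  0.985  0.001] y [ 0.985  0.173 -0.001] z [-0.001  0.001 -1.   ] F [ 0.4  0.3 -0.6] w 0.0436 gf 0.0 q6 -0.94
378 - [92, 95, 94, 98]
380 - [99, 103, 101, 102]
382 - [102, 101, 99, 99]
384 - [99, 97, 97, 102]
386 209 218 [171]
388 193 219 [174, 185, 185, 186, 184, 126]
390 192 219 [188, 185, 189, 187, 187, 141]
392 191 218 [190, 187, 196, 191, 192, 122]
394 191 218 [193, 190, 196, 192, 191, 123]
396 191 218 [195, 189, 196, 192, 190, 124]
398 190 218 [192, 190, 197, 192, 190, 124]
400 190 217 [193, 189, 196, 192, 190, 124]
402 190 217 [195, 190, 195, 192, 189, 124]
404 190 217 [194, 191, 194, 193, 183, 125]
406 190 216 [194, 191, 193, 193, 139, 125]
408 190 216 [194, 192, 192, 153, 123, 126]
410 190 216 [192, 190, 187, 122, 124, 125]
412 190 217 [185, 185, 186, 136, 129, 129]
414 190 217 [189, 190, 191, 142, 128, 127]
416 190 217 [190, 188, 187, 163, 125, 125]
418 190 218 [186, 186, 186, 172, 125, 126]
420 191 218 [187, 186, 185, 176, 124, 125]
422 191 218 [186, 186, 185, 185, 133, 124]
424 191 218 [184, 184, 184, 185, 138, 124]
426 192 216 [187, 187, 188, 191, 130]
428 192 209 [191, 191, 194]
430 193 208 [192, 213, 209]
432 193 208 [190, 217, 210]
434 194 208 [199, 218, 207]
436 194 209 [198, 217, 207]
438 194 209 [198, 218, 207]
440 194 209 [197, 218, 207]
442 194 209 [196, 218, 208]
444 195 209 [203, 219, 204]
446 195 209 [202, 219, 204]
448 195 209 [202, 218, 204]
450 195 209 [201, 218, 205]
452 195 209 [201, 218, 205]
454 195 209 [200, 217, 205]
456 195 209 [199, 217, 206]
458 195 209 [198, 217, 207]
460 195 210 [197, 217, 207]
462 195 210 [196, 217, 207]
464 196 210 [204, 218, 203]
466 196 210 [203, 217, 204]
468 196 210 [203, 218, 205]
500 196 211 [ 0.64199175 -0.30415405  0.25      ]
550 199 213 [ 0.67942315 -0.29949113  0.25      ]
600 202 215 [ 0.71716389 -0.2947803   0.25      ]
630 203 217 [ 0.73997441 -0.29192849  0.25      ]
```

```bash
cat > sp.py <<'E'
from h import *
o,M=st();c=cam('wrist')
for r,q,z in ((203.7,411,.244),(203.7,411,.25),(201.5,411,.25),(203.5,387,.263),(204,427,.255)): print(r,q,z,np.round(at(c,(r,q),z),4))
t=cam('top');s=cam('scene')
for n,k in (('top',t),('scene',s)):
    save(k,n+'h.png');print(n,proj(k,(.577,-.316,.244)))
for d in vision.outline_of('scene','hook')[:1]:
    m=d['mask'];p=np.argwhere(m);print(d['conf'],p.min(0),p.max(0),p[p[:,1]<p[:,1].min()+6].mean(0))
E
python3 sp.py
```

```text
t 75.95 p [ 0.5123 -0.3398  0.3529] x [-0.173  0.985  0.   ] y [ 0.985  0.173 -0.   ] z [-0.  0. -1.] F [-0.2  0.7 -0.2] w 0.0433 gf 0.0 q6 -0.94
203.7 411 0.244 [ 0.5786 -0.3171  0.244 ]
203.7 411 0.25 [ 0.577  -0.3159  0.25  ]
201.5 411 0.25 [ 0.5766 -0.3143  0.25  ]
203.5 387 0.263 [ 0.5568 -0.3163  0.263 ]
204 427 0.255 [ 0.5873 -0.3132  0.255 ]
top [202.70563518 422.8092388 ]
scene [295.15134229 266.16311742]
0.93 [283 254] [354 397] [289.15517241 257.10344828]
```

```bash
python3 g.py 0.647 -0.09 0.27 86.3
```

```text
t 76.15 p [ 0.5123 -0.3399  0.3532] x [-0.173  0.985 -0.   ] y [0.985 0.173 0.   ] z [ 0. -0. -1.] F [-0.1 -0.9 -0.7] w 0.0433 gf 0.0 q6 -0.94
ROW [0.7428,0.5863,0.2771,0.0380] n=8
```

```bash
python3 -m handwheel '[[0.743,0.586,0,0.038],[0.743,0.586,0,0.038],[0.743,0.586,0,0.038],[0.743,0.586,0,0.038],[0.743,0.586,0,0.038],[0.743,0.586,0,0.038],[0.743,0.586,0,0.038],[0.743,0.586,0,0.038],[0.743,0.586,0.15,0.038],[0.743,0.586,0.277,0.038],[0.743,0.586,0.277,0.038],[0.743,0.586,0.277,0.038],[0.743,0.586,0.277,0.038],[0.743,0.586,0.277,0.038]]' | sed -n '2p;4p'; cat > gb.py <<'E'
from h import *
o,M=st();c=cam('wrist');save(c,'gb.png')
h=cv2.cvtColor(c['frame'],cv2.COLOR_RGB2HSV)
e=proj(c,(.647,-.0714,.159));print('expect',e)
r0,c0=e.round().astype(int)
for r in range(r0-40,r0+41,8): print(r,' '.join('%d.%d.%d'%tuple(h[r,q]) for q in range(c0-24,c0+25,6)))
for l,z in (('bar_1',.036),('basket',.04)):
  for d in vision.outline_of('wrist',l)[:4]:
    p=np.argwhere(d['mask']);w=np.array([at(c,q,z)[:2] for q in p],np.float32);r=cv2.minAreaRect(w);print(l,round(d['conf'],2),len(p),np.round(r[0],4),np.round(r[1],3),round(r[2],1))
E
python3 gb.py
```

```text
position: [0.6489, -0.0911, 0.2734]
ft_force: [0.5, 0.2, 0.4]
t 77.32 p [ 0.6489 -0.0911  0.2734] x [ 0.065  0.998 -0.002] y [ 0.998 -0.065  0.006] z [ 0.006 -0.002 -1.   ] F [0.5 0.2 0.4] w 0.0436 gf 0.0 q6 -0.24
expect [191.02452859 314.64557921]
151 17.96.222 17.96.220 17.97.219 17.99.213 38.11.187 25.19.171 17.98.213 17.100.212 17.98.210
159 18.95.223 18.95.226 18.95.226 18.97.220 34.11.186 24.21.173 18.96.223 18.96.222 17.96.222
167 18.98.213 18.99.212 18.98.213 16.115.133 14.144.110 13.140.111 17.96.221 18.97.221 17.97.220
175 17.98.216 17.97.215 17.98.214 15.125.135 15.133.198 14.132.197 18.100.211 18.98.213 17.97.213
183 18.97.218 17.98.217 17.98.217 15.126.127 15.135.191 15.135.197 18.101.213 17.100.212 17.99.211
191 18.95.222 17.96.221 18.98.219 15.127.130 14.134.194 15.135.189 18.95.227 18.95.225 18.96.225
199 17.111.138 17.112.137 17.112.153 15.124.134 15.133.199 15.133.194 17.112.157 16.110.134 17.111.133
207 16.113.133 16.112.132 16.112.132 15.121.133 15.131.200 15.133.195 17.112.128 16.113.129 17.110.127
215 16.112.139 16.112.139 17.111.138 16.114.139 43.16.114 20.27.114 17.112.137 17.113.138 16.113.138
223 16.115.115 17.115.115 16.114.114 16.112.114 45.13.114 27.21.109 16.113.113 17.113.111 16.114.112
231 15.121.110 15.121.112 16.121.110 16.119.109 39.16.114 26.19.109 15.118.108 15.117.107 15.124.107
bar_1 0.85 1232 [ 0.7103 -0.0741] [0.026 0.052] 86.3
bar_1 0.81 1221 [ 0.5901 -0.0962] [0.027 0.052] 86.2
bar_1 0.65 7465 [0.4564 0.0243] [0.158 0.069] 78.1
bar_1 0.59 1247 [ 0.5899 -0.0368] [0.026 0.052] 86.2
basket 0.84 23764 [ 0.6482 -0.0814] [0.158 0.217] 86.2
```

```bash
python3 -m handwheel '[[0.065,-0.004,0,0],[0.065,-0.004,0.1,0],[0.065,-0.004,0.2,0],[0.065,-0.004,0.3,0],[0.065,-0.004,0.4,0],[0.065,-0.004,0.5,0],[0.065,-0.004,0.56,0],[0.065,-0.004,0.588,0],[0.065,-0.004,0.588,0],[0.065,-0.004,0.588,0]]' 50| sed -n '2p;4p'; python3 -m handwheel '[[0,0,0,0],[0,0,0,0],[0,0,0,0],[0,0,0,0],[0,0,0,0],[0,0,0,0],[0,0,0,0],[0,0,0,0]]' 0 55| sed -n '2,7p'
```

```text
position: [0.648, -0.0708, 0.0947]
ft_force: [-0.5, 0.4, 0.0]
position: [0.6477, -0.0706, 0.0941]
tool_rot: [0.73, 0.684, 0.001, 0.001]
ft_force: [1.3, 0.2, 2.6]
grip_width: 0.0116
grip_force: 55.0
```

```bash
python3 -m handwheel '[[0,0,-0.02,0],[0,0,-0.05,0],[0,0,-0.1,0],[0,0,-0.16,0],[0,0,-0.22,0],[0,0,-0.29,0],[0,0,-0.36,0],[0,0,-0.43,0],[0,0,-0.5,0],[0,0,-0.56,0],[0,0,-0.58,0],[0,0,-0.58,0],[0,0,-0.58,0]]'; python3 g.py 0.41 -0.08 0.268 86.3
```

```text
time: 80.05
position: [0.6458, -0.0701, 0.2665]
tool_rot: [0.73, 0.684, -0.001, -0.001]
ft_force: [0.2, 0.4, -5.8]
grip_width: 0.012
grip_force: 55.0
t 80.05 p [ 0.6458 -0.0701  0.2665] x [0.065 0.998 0.001] y [ 0.998 -0.065 -0.003] z [-0.002  0.001 -1.   ] F [ 0.2  0.4 -5.8] w 0.012 gf 55.0 q6 -0.22
ROW [-0.0835,-0.7822,-0.0032,-0.0000] n=6
```

```bash
python3 -m handwheel '[[-0.005,-0.05,-0.01,0],[-0.013,-0.12,-0.01,0],[-0.021,-0.2,-0.01,0],[-0.029,-0.28,-0.01,0],[-0.038,-0.36,-0.01,0],[-0.047,-0.44,-0.01,0],[-0.055,-0.52,-0.01,0],[-0.063,-0.6,-0.01,0],[-0.071,-0.67,-0.01,0],[-0.079,-0.74,-0.01,0],[-0.083,-0.78,-0.01,0],[-0.083,-0.78,-0.01,0],[-0.083,-0.78,-0.01,0]]' | sed -n '2p;4,6p'; python3 g.py 0.41 -0.336 0.27 97
```

```text
position: [0.4118, -0.0801, 0.2701]
ft_force: [1.7, 0.7, -4.8]
grip_width: 0.0119
grip_force: 55.0
t 81.13 p [ 0.4118 -0.0801  0.2701] x [0.066 0.998 0.001] y [ 0.998 -0.066  0.   ] z [ 0.     0.001 -1.   ] F [ 1.7  0.7 -4.8] w 0.0119 gf 55.0 q6 -0.4
ROW [-0.8516,0.0500,0.0000,-0.0299] n=7
```

```bash
python3 -m handwheel '[[-0.05,0.003,0,-0.002],[-0.12,0.007,0,-0.004],[-0.2,0.012,0,-0.007],[-0.28,0.016,0,-0.01],[-0.36,0.021,0,-0.013],[-0.44,0.026,0,-0.016],[-0.52,0.031,0,-0.019],[-0.6,0.036,0,-0.022],[-0.68,0.04,0,-0.025],[-0.75,0.044,0,-0.028],[-0.81,0.048,0,-0.0299],[-0.85,0.05,0,-0.0299],[-0.85,0.05,0,-0.0299],[-0.85,0.05,0,-0.0299],[-0.85,0.05,0,-0.0299]]' | sed -n '2p;4,6p'; python3 g.py 0.578 -0.3155 0.27 97; python3 - <<'E'
from h import *
s=cam('scene')
for d in vision.outline_of('scene','hook')[:2]: p=np.argwhere(d['mask']);print(d['conf'],p.min(0),p.max(0))
for l in('basket_grip','basket'):
  for d in vision.look_for('scene',l)[:1]: print(l,d)
E
```

```text
position: [0.4103, -0.3341, 0.27]
ft_force: [0.2, 0.7, -6.5]
grip_width: 0.0116
grip_force: 55.0
t 82.38 p [ 0.4103 -0.3341  0.27  ] x [-0.123  0.992  0.003] y [ 0.992  0.123 -0.   ] z [-0.001  0.003 -1.   ] F [ 0.2  0.7 -6.5] w 0.0116 gf 55.0 q6 -1.02
ROW [-0.0073,0.5624,-0.0004,0.0002] n=5
0.73 [237 300] [255 312]
0.6 [284 255] [355 397]
basket_grip {'point': [281.8, 192.9], 'conf': 0.66}
basket {'point': [284.8, 192.7], 'conf': 0.93}
```

```bash
python3 -m handwheel '[[0,0.04,0,0],[-0.001,0.09,0,0],[-0.002,0.14,0,0],[-0.003,0.2,0,0],[-0.003,0.25,0,0],[-0.004,0.3,0,0],[-0.004,0.3,0,0]]' | sed -n '2p;4p'; python3 -m handwheel '[[0,0.04,0,0],[-0.001,0.09,0,0],[-0.002,0.14,0,0],[-0.003,0.19,0,0],[-0.003,0.23,0,0],[-0.004,0.262,0,0],[-0.004,0.262,0,0],[-0.004,0.262,0,0],[-0.004,0.262,0,0]]' | sed -n '2p;4,6p';  python3 g.py 0.578 -0.3155 0.23 97; cat > hc.py <<'E'
from h import *
o,M=st();c=cam('wrist');save(c,'hc.png')
d=vision.outline_of('wrist','hook')
for e in d[:3]:
    m=e['mask'];p=np.argwhere(m);print(round(e['conf'],2),len(p),p.min(0),p.max(0))
    for q in range(p[:,1].min(),p[:,1].min()+64,4):
        r=np.where(m[:,q])[0]
        if len(r): print(q,r.min(),r.max(),end='; ')
E
python3 hc.py
```

```text
position: [0.5042, -0.325, 0.2707]
ft_force: [-0.3, -0.1, -4.6]
position: [0.5772, -0.3171, 0.2703]
ft_force: [-0.7, -0.8, -5.8]
grip_width: 0.0113
grip_force: 55.0
t 83.92 p [ 0.5772 -0.3171  0.2703] x [-0.123  0.992  0.001] y [ 0.992  0.123 -0.001] z [-0.001  0.    -1.   ] F [-0.7 -0.8 -5.8] w 0.0113 gf 55.0 q6 -0.79
ROW [0.0048,0.0035,0.1343,0.0002] n=1
t 83.92 p [ 0.5772 -0.3171  0.2703] x [-0.123  0.992  0.001] y [ 0.992  0.123 -0.001] z [-0.001  0.    -1.   ] F [-0.7 -0.8 -5.8] w 0.0113 gf 55.0 q6 -0.79
0.79 7068 [234 282] [279 639]
282 247 262; 286 245 276; 290 244 275; 294 243 275; 298 242 278; 302 241 276; 306 240 267; 310 239 263; 330 241 263; 334 239 268; 338 239 276; 342 239 259;
```

```bash
python3 -m handwheel '[[0.01,0,0,0],[0.01,0,0.03,0],[0.01,0,0.06,0],[0.01,0,0.09,0],[0.01,0,0.12,0],[0.01,0,0.12,0],[0.01,0,0.12,0]]' | sed -n '2p;4p'; for i in 1 2 3; do python3 -m handwheel '[[0,0,0.01,0],[0,0,0.02,0],[0,0,0.03,0],[0,0,0.03,0]]' | sed -n '2p;4p'; done
```

```text
position: [0.5768, -0.3138, 0.2331]
ft_force: [-0.2, -0.4, -5.3]
position: [0.5772, -0.3143, 0.2251]
ft_force: [-1.2, 0.2, -5.5]
position: [0.5762, -0.3144, 0.2157]
ft_force: [-4.3, -1.6, -3.6]
position: [0.5754, -0.3144, 0.2068]
ft_force: [-5.4, -1.2, -2.8]
```

```bash
python3 -m handwheel '[[0,-0.005,0,0],[0,-0.01,0,0],[0,-0.01,0,0],[0,-0.01,0,0]]' | sed -n '2p;4p'; for i in 1 2; do python3 -m handwheel '[[0,0,0.01,0],[0,0,0.02,0],[0,0,0.03,0],[0,0,0.03,0]]' | sed -n '2p;4p'; done
```

```text
position: [0.5752, -0.3147, 0.208]
ft_force: [-1.3, 0.4, -2.8]
position: [0.5745, -0.3147, 0.1977]
ft_force: [-2.2, -0.3, -2.9]
position: [0.5743, -0.3147, 0.1888]
ft_force: [-3.3, -1.3, -1.6]
```

```bash
python3 -m handwheel '[[0,-0.005,0.01,0],[0,-0.008,0.02,0],[0,-0.008,0.03,0],[0,-0.008,0.03,0],[0,-0.008,0.03,0]]' | sed -n '2p;4p'; for i in 1 2; do python3 -m handwheel '[[0,-0.001,0.01,0],[0,-0.002,0.015,0],[0,-0.002,0.015,0],[0,-0.002,0.015,0]]' | sed -n '2p;4p'; done
```

```text
position: [0.5728, -0.3153, 0.1807]
ft_force: [-1.1, -0.9, -1.1]
position: [0.5728, -0.3153, 0.1765]
ft_force: [2.7, -0.2, -1.0]
position: [0.573, -0.3153, 0.172]
ft_force: [5.8, 1.0, 0.1]
```

```bash
python3 -m handwheel '[[0,0.005,0,0],[0,0.008,0,0],[0,0.008,0,0],[0,0.008,0,0],[0,0.008,0,0],[0,0.008,0,0],[0,0.008,0,0],[0,0.008,0,0],[0,0.008,0,0],[0,0.008,0,0],[0,0.008,0,0],[0,0.008,0,0]]' | sed -n '2,4p'; python3 -c "
from h import *
o,M=st();print(o['moment'])"
```

```text
position: [0.573, -0.3151, 0.1715]
tool_rot: [0.662, 0.749, -0.0, -0.0]
ft_force: [-0.4, -3.0, 0.2]
t 88.68 p [ 0.573  -0.3151  0.1715] x [-0.123  0.992 -0.   ] y [ 0.992  0.123 -0.001] z [-0.001 -0.    -1.   ] F [-0.4 -3.   0.2] w 0.0118 gf 55.0 q6 -0.8
[-0.65234358 -0.10835333 -0.03698063]
```

```bash
python3 -m handwheel '[[-0.003,0,0,0],[-0.006,0,0,0],[-0.006,0,0,0],[-0.006,0,0,0],[-0.006,0,0,0],[-0.006,0,0,0]]' | sed -n '2p;4p'; python3 -m handwheel '[[0,0,0,0],[0,0,0,0],[0,0,0,0],[0,0,0,0],[0,0,0,0],[0,0,0,0],[0,0,0,0],[0,0,0,0],[0,0,0,0],[0,0,0,0],[0,0,0,0],[0,0,0,0]]' 45 | sed -n '2p;4,6p'; python3 hc.py
```

```text
position: [0.5731, -0.3153, 0.1712]
ft_force: [-0.4, 1.3, -0.4]
position: [0.5735, -0.3166, 0.1715]
ft_force: [-0.2, -0.2, -0.7]
grip_width: 0.0392
grip_force: 0.0
t 90.18 p [ 0.5735 -0.3166  0.1715] x [-0.123  0.992  0.   ] y [ 0.992  0.123 -0.   ] z [-0.  0. -1.] F [-0.2 -0.2 -0.7] w 0.0392 gf 0.0 q6 -0.8
0.62 8173 [268 272] [319 639]
272 277 277; 276 275 303; 280 274 319; 284 273 318; 288 272 317; 292 272 315; 296 271 295; 300 269 281; 332 301 314;
```

```bash
python3 -m handwheel '[[0,0,-0.03,0],[0,0,-0.07,0],[0,0,-0.11,0],[0,0,-0.16,0],[0,0,-0.22,0],[0,0,-0.32,0],[0,0,-0.42,0],[0,0,-0.52,0],[0,0,-0.62,0],[0,0,-0.62,0],[0,-0.1,-0.62,0],[0,-0.2,-0.62,0],[0,-0.3,-0.62,0],[0,-0.4,-0.62,0],[0,-0.4,-0.62,0]]' | sed -n '2p;4,6p'; cat > fin.py <<'E'
from h import *
st()
for n in ('top','scene','wrist'):
    c=cam(n);save(c,'fin_'+n+'.png')
    for l,z in (('basket',.17),('basket_grip',.21),('hook',.2),('bar_1',.165),('key_a',.083),('cover',.05),('tongue_tip',.064)):
        for d in vision.look_for(n,l)[:4]:
            if d['conf']>.45: print(n,l,round(d['conf'],2),np.round(d['point']),np.round(at(c,d['point'],z),3))
E
python3 fin.py
```

```text
position: [0.4499, -0.3313, 0.3591]
ft_force: [-0.4, 0.6, 0.3]
grip_width: 0.0394
grip_force: 0.0
t 91.53 p [ 0.4499 -0.3313  0.3591] x [-0.12   0.993 -0.001] y [ 0.993  0.12  -0.003] z [-0.002 -0.001 -1.   ] F [-0.4  0.6  0.3] w 0.0394 gf 0.0 q6 -0.95
top basket 0.75 [243. 170.] [0.468 0.391 0.17 ]
top basket 0.66 [207. 408.] [ 0.581 -0.29   0.17 ]
top basket_grip 0.65 [152. 286.] [0.727 0.062 0.21 ]
top basket_grip 0.63 [207. 411.] [ 0.572 -0.291  0.21 ]
top hook 0.61 [167. 413.] [ 0.693 -0.301  0.2  ]
top bar_1 0.6 [192. 414.] [ 0.626 -0.309  0.165]
top bar_1 0.55 [225. 423.] [ 0.529 -0.332  0.165]
top key_a 0.55 [254. 298.] [0.451 0.029 0.083]
top key_a 0.48 [250. 284.] [0.463 0.071 0.083]
top cover 0.97 [269. 368.] [ 0.412 -0.185  0.05 ]
top cover 0.75 [326. 211.] [0.235 0.289 0.05 ]
top cover 0.5 [231. 231.] [0.524 0.239 0.05 ]
top tongue_tip 0.56 [207. 408.] [ 0.606 -0.309  0.064]
top tongue_tip 0.47 [255. 225.] [0.448 0.251 0.064]
scene basket 0.72 [348. 270.] [ 0.615 -0.367  0.17 ]
scene basket_grip 0.88 [348. 269.] [ 0.633 -0.394  0.21 ]
scene hook 0.87 [338. 336.] [ 0.718 
[... 373 characters left out ...]
cene cover 0.62 [189. 287.] [0.255 0.251 0.05 ]
scene tongue_tip 0.64 [344. 266.] [ 0.546 -0.287  0.064]
scene tongue_tip 0.58 [208. 345.] [0.458 0.235 0.064]
scene tongue_tip 0.47 [356. 301.] [ 0.626 -0.278  0.064]
wrist basket 0.82 [176. 439.] [ 0.563 -0.298  0.17 ]
wrist basket_grip 0.74 [183. 438.] [ 0.551 -0.299  0.21 ]
wrist basket_grip 0.69 [210. 379.] [ 0.506 -0.329  0.21 ]
wrist basket_grip 0.6 [ 73. 265.] [ 0.399 -0.231  0.21 ]
wrist hook 0.58 [202. 544.] [ 0.65  -0.306  0.2  ]
wrist bar_1 0.75 [156. 379.] [ 0.505 -0.288  0.165]
wrist bar_1 0.74 [184. 493.] [ 0.617 -0.3    0.165]
wrist bar_1 0.74 [210. 379.] [ 0.513 -0.339  0.165]
wrist cover 0.86 [ 75. 265.] [ 0.378 -0.223  0.05 ]
```

```bash
python3 - <<'E'
from h import *
s=cam('scene');a=cv2.imread('pics/scene0.png').astype(int);b=s['frame'][...,::-1].astype(int)
d=abs(a-b).max(2)
for n,(r,q) in {'key1':(238,318),'key2':(248,303),'key3':(256,291),'shaker':(222,297),'tongue':(211,345),'box':(421,225),'tongs':(397,199),'jar':(282,436)}.items(): print(n,d[r-7:r+8,q-6:q+7].mean().round(1))
for e in vision.outline_of('scene','key_a')[:6]: p=np.argwhere(e['mask']);print(round(e['conf'],2),np.round(e['point']),len(p),p.min(0),p.max(0))
e=vision.look_for('scene','basket_grip')[0];print(e)
E
```

```text
key1 6.8
key2 10.8
key3 12.7
shaker 3.8
tongue 33.0
box 3.4
tongs 44.4
jar 4.4
0.76 [256. 291.] 216 [245 286] [265 299]
0.64 [239. 317.] 179 [228 312] [246 324]
0.61 [248. 303.] 217 [236 299] [256 312]
{'point': [347.1, 267.7], 'conf': 0.69}
```

```bash
python3 - <<'E'
from h import *
for n in('scene','top'):
    c=cam(n)
    for e in vision.outline_of(n,'tongs')[:2]: p=np.argwhere(e['mask']);print(n,round(e['conf'],2),np.round(e['point']),len(p),p.min(0),p.max(0))
    a=cv2.imread(f'pics/{n}0.png').astype(int);b=c['frame'][...,::-1].astype(int)
    if n=='scene':
        for r in (385,391,397,403): print(r,a[r,185:240:6].tolist(),'|',b[r,185:240:6].tolist())
E
```

```text
scene 0.67 [394. 198.] 1885 [373  97] [414 238]
385 [[41, 65, 100], [66, 77, 99], [198, 213, 212], [197, 210, 210], [196, 210, 206], [191, 207, 206], [200, 213, 213], [195, 207, 206], [199, 213, 210], [44, 65, 103]] | [[23, 33, 48], [44, 51, 61], [100, 105, 104], [97, 104, 106], [94, 101, 98], [95, 103, 100], [100, 106, 104], [95, 104, 102], [93, 98, 99], [26, 36, 53]]
391 [[140, 152, 162], [170, 181, 184], [187, 201, 198], [199, 213, 211], [194, 205, 206], [198, 210, 208], [198, 209, 207], [193, 206, 203], [196, 210, 207], [62, 77, 103]] | [[66, 71, 77], [80, 85, 87], [92, 95, 94], [97, 103, 105], [95, 103, 99], [106, 112, 111], [101, 103, 102], [93, 98, 97], [99, 105, 104], [31, 34, 52]]
397 [[46, 67, 102], [39, 64, 98], [194, 205, 204], [196, 206, 204], [200, 212, 213], [118, 171, 221], [122, 171, 220], [196, 206, 205], [156, 168, 166], [59, 75, 99]] | [[20, 30, 48], [35, 46, 67], [199, 212, 212], [187, 201, 200], [194, 209, 205], [123, 176, 225], [122, 172, 223], [95, 98, 97], [88, 93, 95], [27, 37, 50]]
403 [[45, 66, 103], [45, 63, 100], [202, 216, 212], [190, 200, 197], [125, 177, 226], [125, 178, 224], [123, 174, 221], [118, 171, 219], [91, 129, 169], [44, 66, 102]] | [[40, 62, 98], [50, 67, 104], [199, 211, 210], [189, 202, 198], [126, 179, 225], [128, 179, 224], [120, 171, 219], [124, 173, 222], [93, 131, 172], [42, 60, 90]]
top 0.59 [291. 478.] 177 [280 469] [299 489]
```

The change at the tongs is only shadow; they have not moved. Everything is in place, so I hand in.

```bash
python3 -c "
from rig import job
print(job.hand_in())"
```

```text
the job is handed in; nothing more can be done
None
```

I handed the job in at about 92 s: box unlocked with the third key, all keys back down in the stand, cover on the counter, three bars (all I found) in the basket, and the basket hanging settled on the scale hook; I have no verdict yet, and the latch's final angle was judged only by feel at its stop and by the cover lifting free.

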